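# Fit the air-cleaner cover and press its seal home

### The job

The black cover with the grip bar stands on edge in the rack: take it out, lay it down on the bench with its bar upward and let go, then take it by the bar and set it on the open air-cleaner case. Press round its edge point by point, over every segment of the rubber seal, until the seal is fully home all round and the cover sits flat. Leave the plain metal plate in the rack and do not knock over the bottle, the can, the cup or the carburettor.

Things in the scene. Friction and masses are not known exactly. Their poses are not given: they have to be found in the camera images.
- cover_center (a point): Black plastic cover, 0.2 to 0.35 kg: slab 170 (its x) by 120 (its y) by 14 mm (its z), with a grip bar on its outer face (+z). Origin at the slab's centre. It starts in the rack standing on its long edge: its y upward, its z level along the rack's +x, top edge 130 mm above the bench. The same turned half round about z: either way fits.
- cover_bar (a point): Centre of the cover's grip bar, 23 mm out along +z from the slab's centre, axes as the cover's. The bar is 70 mm long (x), 18 mm thick (y) and rises 32 mm from the slab's face.
- cover: The same cover, origin and axes as cover_center. Its underside has four lugs, each 14 x 10 mm, reaching 16 mm below the slab at x = +-58, y = +-35 mm; they drop into the case's mouth with 3 mm play all round. Laid flat on the bench, it rests on the lugs, slab centre 23 mm up.
- blank_center (a point): Plain aluminium plate of the same outline, 170 x 120 x 14 mm, without bar or lugs, standing in the rack's other slot in the same attitude; origin at its centre. It stays there.
- rack_base (a point): Rack of bare metal, fixed: floor plate 150 (x) by 176 mm (y), 10 mm thick; origin on its top at the centre, z up. Two slots 20 mm wide run along y, centred at x = -40 and +40 mm, between posts (10 x 8 mm, 60 mm high) at y = +-76 mm. Cover and plate stand one in each slot; which is where varies.
- case: Open black air-cleaner case, fixed to the bench: 164 (x) by 114 mm (y), walls 14 mm thick with tops 68 mm above the bench; origin under its centre. A round stub 48 mm across sticks out 30 mm from its +y side at x = +30 mm, 32 mm up; a steel foot 6 mm thick reaches 103 mm either way along x.
- case_mouth (a point): Centre of the case's mouth (136 x 86 mm), 70 mm above the bench, axes as the case's. A rubber gasket in six segments stands on the rim, tops 75 mm above the bench when proud, 70 mm when home. The laid-on cover's slab centre is then 82 mm above the bench, and 77 mm once all six are home.
- seal_a (a joint): How far this seal segment (20 x 10 mm) is pressed down, m: 0 to 0.0015 at the start, 0.005 fully home. Centred at x = -66, y = -50 mm in the case's frame. Takes about 8 N straight down on the cover above it and stays where it is pushed. Pressing one spot may rock the cover up some mm elsewhere.
- seal_b (a joint): How far this seal segment (20 x 10 mm) is pressed down, m: 0 to 0.0015 at the start, 0.005 fully home. Centred at x = 0, y = -50 mm in the case's frame. Takes about 8 N straight down on the cover above it and stays where it is pushed. Pressing one spot may rock the cover up some mm elsewhere.
- seal_c (a joint): How far this seal segment (20 x 10 mm) is pressed down, m: 0 to 0.0015 at the start, 0.005 fully home. Centred at x = +66, y = -50 mm in the case's frame. Takes about 8 N straight down on the cover above it and stays where it is pushed. Pressing one spot may rock the cover up some mm elsewhere.
- seal_d (a joint): How far this seal segment (20 x 10 mm) is pressed down, m: 0 to 0.0015 at the start, 0.005 fully home. Centred at x = +66, y = +50 mm in the case's frame. Takes about 8 N straight down on the cover above it and stays where it is pushed. Pressing one spot may rock the cover up some mm elsewhere.
- seal_e (a joint): How far this seal segment (20 x 10 mm) is pressed down, m: 0 to 0.0015 at the start, 0.005 fully home. Centred at x = 0, y = +50 mm in the case's frame. Takes about 8 N straight down on the cover above it and stays where it is pushed. Pressing one spot may rock the cover up some mm elsewhere.
- seal_f (a joint): How far this seal segment (20 x 10 mm) is pressed down, m: 0 to 0.0015 at the start, 0.005 fully home. Centred at x = -66, y = +50 mm in the case's frame. Takes about 8 N straight down on the cover above it and stays where it is pushed. Pressing one spot may rock the cover up some mm elsewhere.
- oil_bottle_center (a point): Grey plastic oil bottle, 68 mm across, 170 mm tall, loose; origin half-way up, z up.
- spray_can_center (a point): Bare steel can, 60 mm across, 150 mm tall, loose; origin half-way up, z up.
- cup_center (a point): Paper-white cup, 76 mm across, 95 mm tall, loose; origin half-way up, z up.
- carburettor_center (a point): Small metal carburettor, about 110 x 50 mm, 77 mm tall, loose; origin 35 mm above its underside, z up.
- wrench: Steel wrench about 190 mm long lying along its x, under 20 mm high; origin under its middle. May be touched.
Not all that is in view belongs to the job. Leave any orange look-alike of the cover alone.

How it is judged:
By the outcome, as a careful person would: the job done as asked, in the order asked, and still so for the second after the job is handed in, with the robot touching nothing.
It also fails if it takes over 69 s, if anything falls off the work surface, if the arm or the gripper's body presses on something with over 40 N, if the wrist force passes 120 N, or if a joint passes its speed limit or range.

### The arm

A 6-joint arm with a two-finger parallel gripper is mounted at the origin on the work surface. World frame = base frame: x ahead of the robot, y to its left, z up, the work surface at z = 0. Lengths are in m, angles in rad, forces in N, time in s.
With the tool pointing down it reaches from about 0.225 to 0.875 m from the base axis. Payload 3.4 kg.
Tool frame: the origin (TCP) lies between the finger pads; the fingertips stand 11 mm ahead of it and the grasp point (between the pads) lies 8 mm behind it; z points along the fingers, y is the line along which they close (so a half turn about z gives the same grasp; the last joint's range is limited). The gripper opens to 85 mm and grips with 20 to 120 N. Pads are 22 mm wide; open, the fingers measure 114 mm over their backs; the gripper's body (76 mm by 85 mm) begins 54 mm behind the grasp point. The pads swing forward as they close: fully open they stand 13 mm farther back than shut.
Start: joints at [1.1, 0.276, 1.505, -0, 1.361, -0.121], TCP at [0.197, 0.54, 0.214] pointing down, gripper open.
Joint ranges: [-2.89, 2.89], [-0.75, 2.08], [0.22, 2.7], [-1.18, 4.32], [0.11, 2.71], [-2.7, 2.7]. Speed limits (rad/s): [2.57, 2.57, 3.14, 3.14, 3.14, 3.14].

### API

Orientations are given as a unit quaternion [w, x, y, z].
In Python, from rig import status, imaging, finish_job, search_frame, masks_of gives the robot as it stands.
- The arm moves only by the tool arm_command, never from a script. Its argument "targets" is a list of rows, each a list of 7 numbers: the turn, a rotation vector about the tool's x, y, z as a fraction of full scale, then the shift along the tool's x, y, z as a fraction of full scale, then the closure, from -1 (fully open) to 1 (shut). A call has 1 to 20 rows; each row is the pose to reach, as a shift and turn from the pose commanded when the call began, along the tool's axes at that moment, turning the shorter way round; what a row does not reach only later rows make up. Full scale, the value 1, is 0.2 m for a shift and 360 degrees for a turn. A row lasts 1/10 s, in which the tool goes at most 50 mm and 8.59 degrees, less where a joint would pass 70% of its speed; a pose out of reach is approached as far as the arm can. A call with a number of a shift or a turn outside -1 to 1 is refused whole. A call with a gripper value outside its range is refused whole. The fingers move at their own pace and stop on an object; "squeeze" is the grip in N (left out, the last holds). Time passes only in rows, so rows that repeat a pose let the fingers close. It gives the time, the measured TCP pose, the force, the opening and the grip force at its end, in the units of the state.
- status.get_obs(): the state, without advancing time (a new reading comes with each control period).
- imaging.grab_frame(name): name is "scene" or "top" or "wrist"; returns a dict with "pixels" (384x512x3 uint8, red, green, blue), "z_map" (384x512 float32, m along the optical axis (not along the pixel's ray), 0 where there is no reading), "intrinsics" (3x3 intrinsics, pixels), "D" ([k1, k2, p1, p2, k3] as OpenCV has them; the pictures are not rectified), "R" (3x3) and "t" (3): a world point X has camera coordinates R X + t. Camera axes: x right, y down, z forward; pixel columns grow to the right and rows downward; lengths in m; the calibration is good to about 2 mm. A picture is of the moment at which its call begins.
- finish_job(): hands the job in; it is judged then, once.
Trained networks look in the newest picture that a camera, given by its name, has taken for a name from the list of things; names that differ only in an ending like _2 or _b are one class to them, and where a whole thing is asked for, a point or a joint stands for the part that bears it (a point fixed in the world has none). Each returns a list of dicts, best first, with "score" (0 to 1); they miss things now and then, are a little off and sometimes report something else, mostly with a low value. They report only what shows in the picture. A call takes as long as a camera call. They do not tell look-alikes from the thing itself.
- search_frame(camera, label): "point" ([column, row] in pixels, amid what is visible of it).
- masks_of(camera, label): "mask" (384x512 bool, what is visible of it) and "point" ([column, row] in pixels, amid what is visible of it).
The state is a dict: "time_s": time; "q": joint angles; "qvel": joint speeds; "effort": joint torques, N m; "ee_pos": TCP position; "orientation": TCP orientation; "force": force on the tool from outside, world axes, zero at the start; "torque": the same for the moment, N m; "gripper_width": finger opening in m; "grasp_force": force on a finger pad.
Only numpy, scipy, OpenCV 4.12 (cv2) and the standard library are available. Lean on these libraries where they do the work, as an engineer would, in place of code of your own. Each camera call takes 0.05 s, during which the arm holds its last target. There are 200 camera calls.

## Working session

There is one attempt and no reset: what is moved stays moved. The work goes in short steps, Python scripts to look and compute and a tool call to move; the robot and the scene stay as the last step left them, time stands still between calls to the robot, and variables do not carry over. Pictures are saved under pics/ and viewed, at most 10 in all, crops included, and the job is handed in when it is done.

Besides the shell and the picture viewer there is one more tool, called as name([rows], argument=value, ...), one row to a line, values as JSON. arm_command: Moves the arm, as the interface text tells. Shift numbers are shares of 0.2 m and turn numbers shares of 360 degrees, none past 1 either way. Its arguments: {"type":"object","properties":{"targets":{"type":"array"},"squeeze":{"type":"number"}},"required":["targets"]}

```bash
mkdir -p pics; ls
cat > h.py <<'E'
import numpy as np, cv2
from rig import status, imaging, finish_job, search_frame, masks_of
from scipy.spatial.transform import Rotation as Ro
def cloud(f):
    K=f["intrinsics"];z=f["z_map"];h,w=z.shape
    u,v=np.meshgrid(np.arange(w),np.arange(h))
    p=cv2.undistortPoints(np.stack([u,v],-1).reshape(-1,1,2).astype(np.float64),K,np.array(f["D"])).reshape(h,w,2)
    c=np.dstack([p*z[...,None],z])
    X=(c-f["t"])@f["R"]; X[z<=0]=np.nan
    return X
def save(f,n): cv2.imwrite(n,f["pixels"][...,::-1])
E
python3 - <<'E'
from h import *
for n in("top","scene"):
    f=imaging.grab_frame(n); save(f,f"pics/{n}0.png"); X=cloud(f); np.save(f"{n}0.npy",X)
    for l in["cover","blank_center","rack_base","case","oil_bottle_center","spray_can_center","cup_center","carburettor_center","wrench"]:
        for d in masks_of(n,l)[:2]:
            P=X[d["mask"]]; P=P[~np.isnan(P[:,0])]
            print(n,l,round(d["score"],2),np.round(d["point"]),d["mask"].sum(),np.round(np.median(P,0),3) if len(P) else '',np.round(np.percentile(P,[3,97],axis=0),3).tolist() if len(P) else '')
s=status.get_obs();print(s)
E
```

```text
pics
top cover 0.85 [337. 210.] 790 [ 0.463 -0.253  0.103] [[0.424, -0.315, 0.03], [0.492, -0.173, 0.132]]
top cover 0.79 [182. 287.] 810 [0.259 0.201 0.077] [[0.214, 0.151, 0.0], [0.325, 0.27, 0.122]]
top blank_center 0.92 [344. 182.] 648 [ 0.529 -0.273  0.111] [[0.5, -0.351, 0.029], [0.56, -0.203, 0.132]]
top blank_center 0.33 [149. 227.] 133 [0.428 0.303 0.073] [[0.413, 0.26, 0.065], [0.455, 0.323, 0.077]]
top rack_base 0.69 [327. 198.] 1177 [ 0.49  -0.247  0.01 ] [[0.409, -0.343, 0.005], [0.549, -0.173, 0.061]]
top case 0.65 [153. 203.] 2614 [0.5   0.287 0.047] [[0.416, 0.216, 0.007], [0.582, 0.361, 0.076]]
top oil_bottle_center 0.85 [270. 133.] 596 [ 0.685 -0.055  0.115] [[0.665, -0.088, 0.005], [0.718, -0.027, 0.172]]
top spray_can_center 0.59 [231. 122.] 543 [0.707 0.052 0.146] [[0.692, 0.026, 0.015], [0.741, 0.078, 0.153]]
top spray_can_center 0.57 [158. 202.] 2687 [0.5   0.287 0.045] [[0.413, 0.216, 0.004], [0.587, 0.361, 0.076]]
top cup_center 0.8 [103. 251.] 710 [0.356 0.46  0.053] [[0.322, 0.408, 0.001], [0.39, 0.478, 0.097]]
top carburettor_center 0.86 [393. 246.] 608 [ 
[... 1566 characters left out ...]
 0.101, 0.012]]
{'time_s': 1.0, 'q': array([ 1.09996238e+00,  2.75846321e-01,  1.50490236e+00,  1.31415202e-05,
        1.36069776e+00, -1.21009530e-01]), 'qvel': array([-0.0002071 ,  0.00033054, -0.00154223,  0.00019181,  0.0009445 ,
       -0.00060684]), 'effort': array([ 1.16682586e-03, -4.16670513e+01, -2.46100098e+01, -3.15290117e-04,
        2.40795762e-04, -5.74381588e-06]), 'ee_pos': array([0.19709089, 0.54019924, 0.21415771]), 'orientation': array([1.51722212e-05, 1.74023035e-01, 9.84741579e-01, 7.18023283e-05]), 'force': array([ 0.26909478, -0.12091376, -0.03228954]), 'torque': array([ 0.03777733, -0.01750084,  0.02596019]), 'grasp_force': 0.0, 'gripper_width': 0.08571014444656068}
```

Run:
```python
import cv2,numpy as np
a=cv2.imread('pics/top0.png')[90:320,70:450];b=cv2.imread('pics/scene0.png')[90:320,110:460]
cv2.imwrite('pics/topc.png',cv2.resize(a,None,fx=2.1,fy=2.1)); cv2.imwrite('pics/scenec.png',cv2.resize(b,None,fx=2.25,fy=2.25))
X=np.load('top0.npy');Y=np.load('scene0.npy')
# top slab edge of plates
for n,A in(('t',X),('s',Y)):
    m=(abs(A[...,2]-.1305)<.006)&(A[...,1]<-.12)&(A[...,0]>.35)
    P=A[m][:,:2]
    # split two plates by kmeans
    _,l,c=cv2.kmeans(P.astype(np.float32),2,None,(3,50,1e-6),5,0)
    for k in(0,1):
        r=cv2.minAreaRect(P[l[:,0]==k].astype(np.float32)); print(n,len(P[l[:,0]==k]),c[k],r)
    # case rim
    m=(abs(A[...,2]-.072)<.006)&(A[...,1]>.18)&(A[...,0]>.36)&(A[...,1]<.4)
    P=A[m][:,:2].astype(np.float32);print('rim',len(P),cv2.minAreaRect(P),np.median(A[m][:,2]))
```

```text
t 597 [ 0.49305978 -0.26659787] ((0.4940324127674103, -0.26624611020088196), (0.16977553069591522, 0.09497632831335068), 69.14322662353516)
t 672 [ 0.54507524 -0.6600902 ] ((0.5496702790260315, -0.6764710545539856), (0.21906369924545288, 0.09418877959251404), 17.598018646240234)
rim 929 ((0.641000509262085, 0.30482280254364014), (0.46663984656333923, 0.1802564412355423), 2.9321908950805664) 0.07147877173091599
s 325 [ 0.55784637 -0.6470225 ] ((0.5498287081718445, -0.6724489331245422), (0.22148002684116364, 0.08952397853136063), 17.55547523498535)
s 340 [ 0.49799976 -0.26052365] ((0.4941684901714325, -0.2663046717643738), (0.16983424127101898, 0.0966903567314148), 68.49793243408203)
rim 943 ((0.6448436975479126, 0.3054032325744629), (0.46176186203956604, 0.17608818411827087), 3.7016777992248535) 0.0715162654213419
```

View pics/topc.png

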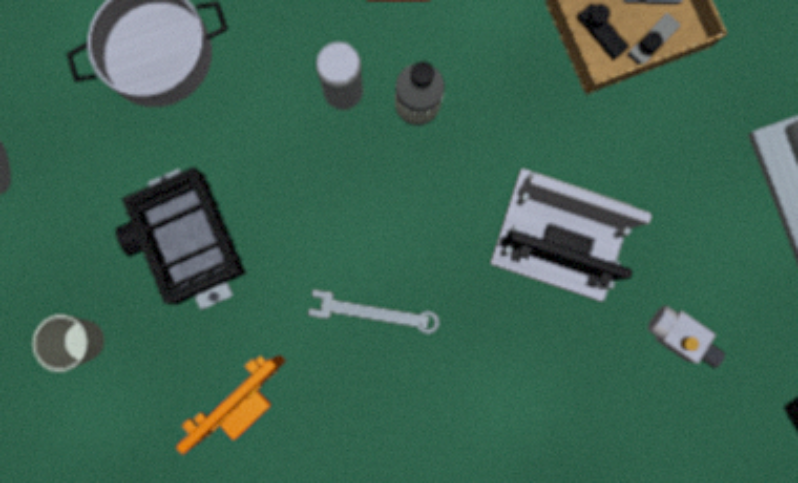

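View pics/scenec.png

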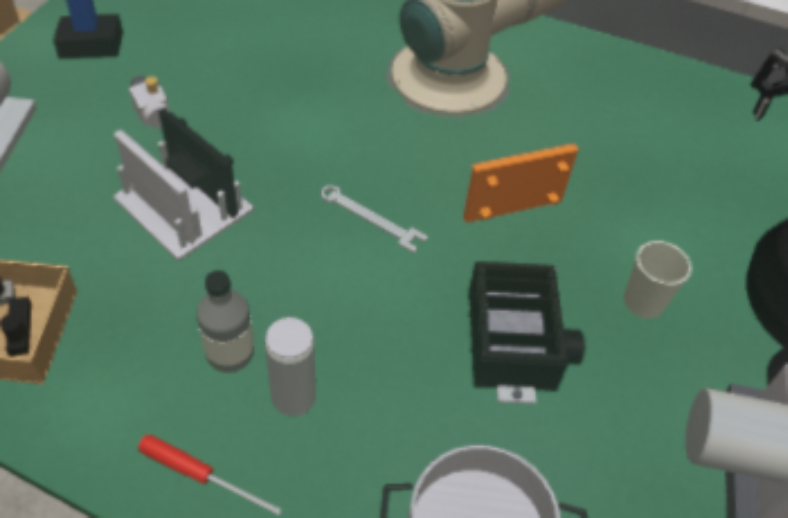

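The top view shows the black cover in the rack's near slot at crop pixel (570,255) with its bar facing the plate behind it. The case is at (183,237) with its stub to the left, and the orange look-alike is at (230,410). The scene view agrees, and the bench between the wrench and the bottle is free.

```bash
cat >> h.py <<'E'
def rel(pos,Rm):
    "row numbers from the present measured pose to a wanted pose"
    s=status.get_obs(); w,x,y,z=s["orientation"]; R0=Ro.from_quat([x,y,z,w]).as_matrix()
    return np.round(np.r_[Ro.from_matrix(R0.T@Rm).as_rotvec()/(2*np.pi), R0.T@(np.array(pos)-s["ee_pos"])/.2],4)
def tool(yaw,th=90):
    "tool y at yaw (deg) when down; th = degrees tool z points below horizontal, tipped outward about tool x"
    a=np.radians(yaw); y=np.array([np.cos(a),np.sin(a),0]); z=np.array([0,0,-1.]); x=np.cross(y,z)
    return np.c_[x,y,z]@Ro.from_rotvec([-np.radians(90-th),0,0]).as_matrix()
E
python3 - <<'E'
from h import *
for n in("top","scene"):
    A=np.load(n+'0.npy')
    m=(A[...,2]>.066)&(A[...,2]<.082)&(A[...,1]>.19)&(A[...,0]>.38)&(A[...,1]<.39)&(A[...,0]<.63)
    m=cv2.morphologyEx(m.astype(np.uint8),cv2.MORPH_OPEN,np.ones((2,2)))>0
    P=A[m][:,:2].astype(np.float32);print('rim',len(P),cv2.minAreaRect(P),np.percentile(A[m][:,2],[10,50,90]))
    m=(A[...,2]>.124)&(A[...,2]<.136)&(A[...,1]>-.36)&(A[...,1]<-.15)&(A[...,0]>.38)&(A[...,0]<.62)
    P=A[m][:,:2]; e=np.array([.932,-.362]); q=(P-[.494,-.266])@e; t=(P-[.494,-.266])@[.362,.932]
    for k in(q<0,q>0): print(len(q[k]),q[k].mean(),np.percentile(q[k],[2,98]),t[k].min(),t[k].max(),np.polyfit(t[k],q[k],1)[0],A[m][k][:,2].mean())
print(rel([.457,-.252,.25],tool(-21.2)))
E
```

```text
rim 724 ((0.49959251284599304, 0.28885823488235474), (0.16115660965442657, 0.12527517974376678), 22.275798797607422) [nan nan nan]
307 -0.04028296892422018 [-0.04701783 -0.03297522] -0.08373970409937229 0.08436932977755389 -0.009870508345041816 0.12934392487007546
297 0.03981498951787276 [0.03308379 0.04735726] -0.08484050012865221 0.08258813049875519 -0.012340640464341784 0.12915580704441817
rim 630 ((0.4780622720718384, 0.2897993326187134), (0.2089764028787613, 0.13436278700828552), 23.111474990844727) [nan nan nan]
169 -0.03875415596535088 [-0.04745099 -0.03199624] -0.08110191790899669 0.08490200271530528 -0.022294308561118047 0.13047248992999552
174 0.04037152580752941 [0.03247642 0.0473922 ] -0.08132766942016297 0.08422107673672674 -0.009078289594111054 0.13026189820600498
[ 0.     -0.      0.2532 -2.5784 -3.2757 -0.1797]
```

arm_command([
  [0,0,0.09,-0.8,-1,-0.3,-1],
  [0,0,0.09,-0.8,-1,-0.3,-1],
  [0,0,0.09,-0.8,-1,-0.3,-1],
  [0,0,0.09,-0.8,-1,-0.3,-1],
  [0,0,0.09,-0.8,-1,-0.3,-1],
  [0,0,0.09,-0.8,-1,-0.3,-1],
])

```text
time_s: 1.6
ee_pos: [0.2799, 0.2941, 0.2756]
orientation: [0.001, 0.444, 0.896, 0.001]
force: [0.5, 0.3, 0.3]
gripper_width: 0.0856
grasp_force: 0.0
```

```bash
python3 -c "
from h import *
print(rel([.4566,-.2518,.25],tool(-20.7)),status.get_obs()['q'],status.get_obs()['ee_pos'])"
```

```text
[ 5.0000e-04  1.0000e-04  1.6120e-01 -2.7058e+00 -9.5330e-01  1.3150e-01] [ 0.64036994 -0.01882517  1.70653662 -0.00206936  1.45171326 -0.01107778] [0.27987583 0.29410992 0.27558159]
```

arm_command([
  [0,0,0.08,-1,-0.35,0,-1],
  [0,0,0.08,-1,-0.35,0,-1],
  [0,0,0.08,-1,-0.35,0,-1],
  [0,0,0.08,-1,-0.35,0,-1],
  [0,0,0.08,-1,-0.35,0,-1],
])

```text
time_s: 2.1
ee_pos: [0.3467, 0.0924, 0.2742]
orientation: [0.001, 0.654, 0.757, -0.0]
force: [-0.4, -0.1, -0.5]
gripper_width: 0.0854
grasp_force: 0.0
```

```bash
python3 -c "
from h import *
print(rel([.4566,-.2518,.25],tool(-20.7)),status.get_obs()['q'],status.get_obs()['ee_pos'])"
```

```text
[ 3.0000e-04  3.0000e-04  8.0700e-02 -1.7821e+00  2.9320e-01  1.2510e-01] [ 0.06784883 -0.09516165  1.77954901 -0.00200087  1.45588609 -0.07778951] [0.34674675 0.09236213 0.2742109 ]
```

arm_command([
  [0,0,0.08,-0.95,0.15,0,-0.2],
  [0,0,0.08,-0.95,0.15,0,-0.2],
  [0,0,0.08,-0.95,0.15,0,-0.2],
  [0,0,0.08,-0.95,0.15,0,-0.2],
  [0,0,0.08,-0.95,0.15,0,-0.2],
])

```text
time_s: 2.6
ee_pos: [0.406, -0.0915, 0.2737]
orientation: [0.001, 0.821, 0.571, -0.0]
force: [0.7, -0.1, -0.4]
gripper_width: 0.0516
grasp_force: 0.0
```

```bash
python3 -c "
from h import *
print(rel([.4566,-.2518,.22],tool(-20.7)),status.get_obs()['q'],status.get_obs()['ee_pos'])"
```

```text
[ 2.000e-04  3.000e-04  8.000e-04 -6.624e-01  5.162e-01  2.704e-01] [-3.87682321e-01 -1.24103090e-03  1.69383919e+00 -1.71542349e-03
  1.44741555e+00 -3.12497382e-02] [ 0.40599203 -0.09152481  0.273684  ]
```

arm_command([
  [0,0,0.001,-0.662,0.516,0,-0.2],
  [0,0,0.001,-0.662,0.516,0.27,-0.2],
  [0,0,0.001,-0.662,0.516,0.27,-0.2],
  [0,0,0.001,-0.662,0.516,0.27,-0.2],
  [0,0,0.001,-0.662,0.516,0.27,-0.2],
])

```text
time_s: 3.1
ee_pos: [0.456, -0.2484, 0.2173]
orientation: [-0.002, 0.822, 0.57, -0.001]
force: [-1.5, -0.4, 0.2]
gripper_width: 0.051
grasp_force: 0.0
```

Run:
```python
from h import *
f=imaging.grab_frame("wrist");save(f,"pics/w1.png");A=cloud(f)
m=(A[...,2]>.122)&(A[...,2]<.137)
P=A[m];e=np.array([.9354,-.3535]);l=np.array([.3535,.9354]); q=(P[:,:2]-[.494,-.266])@e;t=(P[:,:2]-[.494,-.266])@l
for k in(q<-.02,q>.02):
    if k.sum()>5: print(k.sum(),np.percentile(q[k],[2,50,98]),t[k].min(),t[k].max(),np.polyfit(t[k],q[k],1)[0],P[k][:,2].mean())
s=status.get_obs();print(s['ee_pos'],(s['ee_pos'][:2]-[.494,-.266])@e,(s['ee_pos'][:2]-[.494,-.266])@l, s['orientation'],s['gripper_width'])
```

```text
2903 [-0.04714895 -0.04037455 -0.03352309] -0.085214749849713 0.08362466045391802 -0.005589880433484085 0.12910596245419295
2611 [0.03220292 0.03815396 0.04562242] -0.06241329880011219 0.08082798261752751 -0.011756894868036083 0.12875473309335675
[ 0.45558176 -0.24659385  0.21845423] -0.04279649516769248 0.004571666885875476 [-1.79664505e-03  8.21425368e-01  5.70313170e-01 -1.59703403e-04] 0.05093213353586775
```

View pics/w1.png

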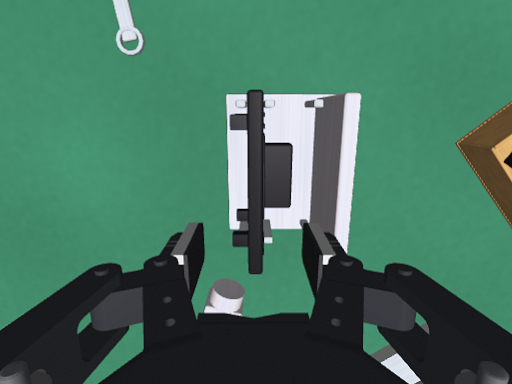

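arm_command([
  [0,0,0,0,0,0.25,-0.2],
  [0,0,0,0,0,0.4,-0.2],
  [0,0,0,0,0,0.565,-0.2],
  [0,0,0,0,0,0.565,-0.2],
  [0,0,0,0,0,0.565,-0.2],
  [0,0,0,0,0,0.565,1],
  [0,0,0,0,0,0.565,1],
  [0,0,0,0,0,0.565,1],
  [0,0,0,0,0,0.565,1],
  [0,0,0,0,0,0.565,1],
], squeeze=80)

```text
time_s: 4.15
ee_pos: [0.457, -0.2474, 0.1092]
orientation: [0.002, 0.821, 0.571, 0.001]
force: [0.8, 1.0, 7.3]
gripper_width: 0.0104
grasp_force: 78.4
```

arm_command([
  [0,0,0,0,0,-0.1,1],
  [0,0,0,0,0,-0.2,1],
  [0,0,0,0,0,-0.35,1],
  [0,0,0,0,0,-0.5,1],
  [0,0,0,0,0,-0.7,1],
  [0,0,0,0,0,-0.85,1],
  [0,0,0,0,0,-0.95,1],
  [0,0,0,0,0,-0.95,1],
])

```text
time_s: 4.95
ee_pos: [0.4565, -0.2476, 0.3002]
orientation: [0.003, 0.821, 0.571, 0.001]
force: [0.6, -0.1, -3.0]
gripper_width: 0.0106
grasp_force: 78.8
```

Run:
```python
from h import *
f=imaging.grab_frame("scene");save(f,"pics/s2.png")
s=status.get_obs();print(s['ee_pos'],s['q'],s['force'],s['torque'],s['gripper_width'])
```

```text
[ 0.45565453 -0.24691954  0.29796188] [-6.31020060e-01  1.51093022e-01  1.46562018e+00  1.38010451e-04
  1.52247775e+00 -2.74783163e-01] [-0.12805525  0.65207154 -3.2430842 ] [0.00868114 0.02668772 0.01235139] 0.010251177679763494
```

View pics/s2.png

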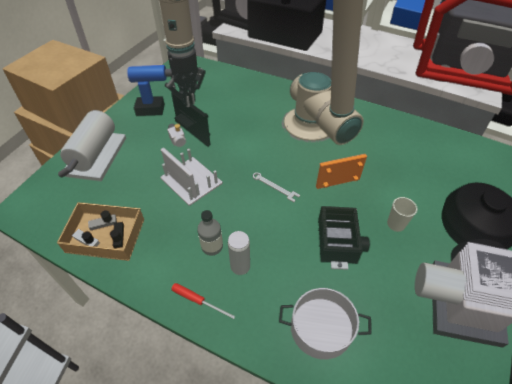

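The cover is held clear of the rack near pixel (190,115), the plate is still in its slot, and everything else is standing.

arm_command([
  [0,0,-0.02,0.2,0,0,1],
  [0,0,-0.04,0.4,0,0,1],
  [0,0,-0.057,0.6,0,0,1],
  [0,0,-0.057,0.8,0,0,1],
  [0,0,-0.057,1,0,0,1],
  [0,0,-0.057,1,0,0,1],
])

```text
time_s: 5.6
ee_pos: [0.5253, -0.0539, 0.2946]
orientation: [-0.003, 0.704, 0.71, 0.001]
force: [-0.4, -0.7, -2.8]
gripper_width: 0.0103
grasp_force: 78.7
```

```bash
python3 -c "
from h import *
print(rel([.49,.02,.29],tool(0)),rel([.49,.02,.29],tool(0,50)),status.get_obs()['q'],status.get_obs()['ee_pos'])"
```

```text
[-0.0005 -0.0009  0.0012  0.3708 -0.1734  0.0255] [-0.1116 -0.0013  0.0009  0.3708 -0.1734  0.0255] [-0.23737556  0.17109015  1.44886674  0.00451361  1.52588216 -0.24526933] [ 0.52526574 -0.05390817  0.29459334]
```

arm_command([
  [-0.02,0,0,0.1,-0.05,0,1],
  [-0.04,0,0,0.2,-0.1,0,1],
  [-0.06,0,0,0.3,-0.15,0,1],
  [-0.08,0,0,0.37,-0.15,0,1],
  [-0.1,0,0,0.37,-0.15,0,1],
  [-0.12,0,0,0.37,-0.15,0,1],
  [-0.14,0,0,0.37,-0.15,0,1],
  [-0.16,0,0,0.37,-0.15,0,1],
  [-0.18,0,0,0.37,-0.15,0,1],
  [-0.194,0,0,0.37,-0.15,0,1],
  [-0.194,0,0,0.37,-0.15,0,1],
  [-0.194,0,0,0.37,-0.15,0,1],
])

```text
time_s: 6.8
ee_pos: [0.4938, 0.0352, 0.2886]
orientation: [0.339, 0.594, 0.62, 0.384]
force: [0.5, 0.9, -3.4]
gripper_width: 0.0101
grasp_force: 79.1
```

Run:
```python
from h import *
from scipy.optimize import least_squares
s=status.get_obs();print(s['q'],s['ee_pos'],s['orientation'],s['torque'],s['gripper_width'])
D=[([.276,1.505,1.361],(.197,.5402,.2142)),([-.0188,1.7065,1.4517],(.2799,.2941,.2756)),([-.0952,1.7795,1.4559],(.3467,.0924,.2742)),([-.0012,1.6938,1.4474],(.406,-.0915,.2737)),([.151,1.4656,1.5225],(.4557,-.2469,.2980)),([.171,1.4489,1.5259],(.5253,-.0539,.2946)),(list(s['q'][[1,2,4]]),s['ee_pos'])]
def fk(p,q):
    L1,L2,L3,h,a0,d,o1,o2=p; a=q[0]+o1;b=q[0]+q[1]+o2;c=sum(q)
    return a0+L1*np.sin(a)+L2*np.sin(b)+L3*np.sin(c), h+L1*np.cos(a)+L2*np.cos(b)+L3*np.cos(c)
def res(p):
    o=[]
    for q,x in D:
        r=np.sqrt(max(x[0]**2+x[1]**2-p[5]**2,1e-4)); f=fk(p,q); o+=[f[0]-r,f[1]-x[2]]
    return o+list(1e-3*(p-p0))
p0=np.array([.35,.35,.2,.3,0,.07,0,0.]); S=least_squares(res,p0); p=S.x; print(np.round(p,3),np.abs(S.fun[:14]).max())
np.save('kin.npy',p)
for r0 in(.45,.5,.55,.6):
  for th in(30,20):
    for z in(.06,.1):
      t=np.sqrt(r0**2-p[5]**2); tot=np.pi/2+np.radians(th)
      g=least_squares(lambda q:[fk(p,[q[0],q[1],tot-q[0]-q[1]])[0]-t,fk(p,[q[0],q[1],tot-q[0]-q[1]])[1]-z],[.3,1.5])
      print(r0,th,z,np.round([*g.x,tot-sum(g.x)],2),g.cost<1e-6)
```

```text
[-0.4061902  -0.30110345  2.41281468  1.55557623  0.42686389 -1.7605148 ] [0.49381065 0.03516281 0.28858882] [0.33937569 0.59408145 0.619779   0.3844026 ] [0.0124617  1.1249173  0.16663006] 0.010110652990876365
[ 0.821  0.383  0.835  0.52  -0.02   0.288  0.008  0.518] 0.006664909118601958
0.45 30 0.06 [-1.7   2.63  1.16] False
0.45 30 0.1 [-1.59  2.63  1.05] False
0.45 20 0.06 [-1.8   2.84  0.87] True
0.45 20 0.1 [-1.95  2.56  1.31] True
0.5 30 0.06 [-1.72  2.63  1.19] False
0.5 30 0.1 [-1.59  2.63  1.05] False
0.5 20 0.06 [-2.03  2.63  1.32] False
0.5 20 0.1 [-1.94  2.63  1.23] False
0.55 30 0.06 [-1.76  2.63  1.22] False
0.55 30 0.1 [-1.59  2.63  1.05] False
0.55 20 0.06 [-2.11  2.63  1.4 ] False
0.55 20 0.1 [-2.01  2.63  1.29] False
0.6 30 0.06 [-1.82  2.63  1.28] False
0.6 30 0.1 [-1.59  2.63  1.06] False
0.6 20 0.06 [-2.21  2.63  1.5 ] False
0.6 20 0.1 [-2.09  2.63  1.38] False
```

Run:
```python
from h import *
s=status.get_obs();w,x,y,z=s['orientation'];print(Ro.from_quat([x,y,z,w]).as_matrix().round(3)); print(rel([.51,.06,.15],tool(0,20)))
f=imaging.grab_frame("scene");save(f,"pics/s3.png")
```

```text
[[-0.064  0.475  0.877]
 [ 0.997 -0.001  0.073]
 [ 0.036  0.88  -0.474]]
[-0.0233 -0.0116 -0.0011  0.0937 -0.5713  0.4087]
```

View pics/s3.png

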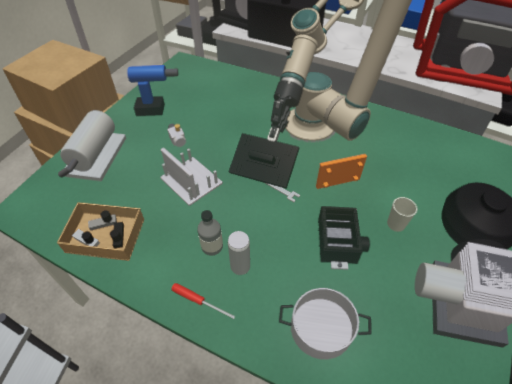

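The cover hangs tilted with its bar up above the free bench at pixel (265,160), and the arm is clear of everything.

arm_command([
  [-0.005,-0.003,0,0.02,-0.1,0.08,1],
  [-0.01,-0.006,0,0.04,-0.2,0.15,1],
  [-0.015,-0.009,0,0.06,-0.3,0.22,1],
  [-0.02,-0.011,0,0.08,-0.4,0.3,1],
  [-0.023,-0.011,0,0.09,-0.57,0.41,1],
  [-0.023,-0.011,0,0.09,-0.57,0.41,1],
  [-0.023,-0.011,0,0.09,-0.57,0.41,1],
  [-0.023,-0.011,0,0.09,-0.57,0.41,1],
])

```text
time_s: 7.65
ee_pos: [0.4805, 0.0229, 0.226]
orientation: [0.378, 0.585, 0.589, 0.41]
force: [0.2, -0.0, -3.8]
gripper_width: 0.01
grasp_force: 79.4
```

Run:
```python
from h import *
s=status.get_obs();w,x,y,z=s['orientation'];print(s['q'],s['ee_pos'],s['qvel'],Ro.from_quat([x,y,z,w]).as_matrix().round(3)); print(rel([.51,.06,.15],tool(0,20)))
```

```text
[-0.51548394 -0.08663185  2.69531687  2.34795061  0.75950868 -2.70228426] [0.48051691 0.02286946 0.22596444] [-0.0057147  -0.00234039 -0.00013994  0.00183428  0.02413213 -0.0063756 ] [[-0.03   0.38   0.924]
 [ 0.999 -0.02   0.04 ]
 [ 0.034  0.925 -0.379]]
[-0.0065 -0.0064 -0.0034  0.1681 -0.2989  0.2878]
```

```bash
cat > kin.py <<'E'
from h import *
from scipy.optimize import least_squares
E=lambda s,a:Ro.from_euler(s,a).as_matrix()
def fkR(q,s4=1): return E('z',q[0])@E('y',q[1]+q[2])@E('z',s4*q[3])@E('y',q[4])@E('z',q[5])@E('z',np.pi/2)
def fkp(p,q,s4=1):
    h,L1,a,L2,e,d,L3=p[:7]; A=E('z',q[0]);B=A@E('y',q[1]);C=B@E('y',q[2])
    return np.array([0,0,h])+B@[0,d,L1]+C@[e,0,L2]+fkR(q,s4)@[0,0,L3]
D=[([1.1,.276,1.505,0,1.361,-.121],(.197,.5402,.2142)),([.6404,-.0188,1.7065,-.002,1.4517,-.011],(.2799,.2941,.2756)),
([.0678,-.0952,1.7795,-.002,1.4559,-.0778],(.3467,.0924,.2742)),([-.3877,-.0012,1.6938,-.0017,1.4474,-.0312],(.406,-.0915,.2737)),
([-.6310,.1511,1.4656,0,1.5225,-.2748],(.4557,-.2469,.2980)),([-.2374,.1711,1.4489,.0045,1.5259,-.2453],(.5253,-.0539,.2946)),
([-.4062,-.3011,2.4128,1.5556,.4269,-1.7605],(.4938,.0352,.2886)),([-.5155,-.0866,2.6953,2.348,.7595,-2.7023],(.4805,.0229,.2260))]
E
python3 - <<'E'
from kin import *
for s in(1,-1):
    print(s,fkR(D[-1][0],s).round(3))
    S=least_squares(lambda p:np.concatenate([fkp(p,q,s)-x for q,x in D]+[1e-4*p]),[.3,.35,0,.35,0,.07,.2]);print(S.x.round(4),np.abs(S.fun[:24]).max())
    np.save(f'kin{s}.npy',S.x)
E
```

```text
1 [[-0.03   0.38   0.924]
 [ 0.999 -0.021  0.04 ]
 [ 0.034  0.925 -0.379]]
[ 0.1366  0.63   -0.      0.4211  0.0604  0.0694  0.3817] 0.00014364164360236575
-1 [[ 0.721 -0.535  0.44 ]
 [ 0.068 -0.577 -0.814]
 [ 0.69   0.617 -0.379]]
[ 0.048   0.4726  0.      0.4136 -0.0379  0.1357  0.2045] 0.17079900426894393
```

```bash
cat >> kin.py <<'E'
P=np.load('kin1.npy') if __import__('os').path.exists('kin1.npy') else None
lo=np.array([-2.89,-.75,.22,-1.18,.11,-2.7]);hi=np.array([2.89,2.08,2.7,4.32,2.71,2.7])
def ik(pos,R,q0):
    f=lambda q:np.r_[(fkp(P,q)-pos)*5,Ro.from_matrix(fkR(q).T@R).as_rotvec()]
    S=least_squares(f,np.clip(q0,lo+.02,hi-.02),bounds=(lo,hi)); return S.x,np.abs(S.fun).max()
def path(wps,q0,n=12):
    "wps: list of (pos,R); straight interpolation; returns q at wps, worst err, min margin"
    from scipy.spatial.transform import Slerp
    q=np.array(q0);p0=fkp(P,q);R0=fkR(q);out=[];worst=0;mar=9
    for pos,R in wps:
        d=Ro.from_matrix(R0.T@R).as_rotvec()
        for k in range(1,n+1):
            q,e=ik(p0+(np.array(pos)-p0)*k/n,R0@Ro.from_rotvec(d*k/n).as_matrix(),q); worst=max(worst,e);mar=min(mar,(q-lo).min(),(hi-q).min())
        out.append((q.round(2),round(worst,4),round(mar,3)));p0=np.array(pos);R0=R
    return out
E
python3 - <<'E'
from kin import *
rng=np.random.default_rng(0)
seeds=[np.array(D[k][0]) for k in(5,6,7)]+[np.array([a,.3,1.8,b,1,c]) for a in(-.4,.2) for b in(0,1.57,3) for c in(-2,0,2)]
for c in([.55,.05],[.57,.08],[.53,.03]):
  for phi in(-60,-45,0,30,45,60,75):
    for th in(20,):
      R=tool(phi,th); pos=np.array([*c,0.0])-.039*np.cos(np.radians(th))*np.array([np.cos(np.radians(phi)),np.sin(np.radians(phi)),0]); pos[2]=.05
      best=None
      for s in seeds:
        q,e=ik(pos,R,s)
        if e<2e-3:
            m=min((q-lo).min(),(hi-q).min())
            if best is None or m>best[0]: best=(round(m,2),q.round(2))
      print(c,phi,th,best)
E
```

```text
[0.55, 0.05] -60 20 None
[0.55, 0.05] -45 20 None
[0.55, 0.05] 0 20 None
[0.55, 0.05] 30 20 None
[0.55, 0.05] 45 20 None
[0.55, 0.05] 60 20 None
[0.55, 0.05] 75 20 None
[0.57, 0.08] -60 20 None
[0.57, 0.08] -45 20 None
[0.57, 0.08] 0 20 None
[0.57, 0.08] 30 20 None
[0.57, 0.08] 45 20 None
[0.57, 0.08] 60 20 None
[0.57, 0.08] 75 20 None
[0.53, 0.03] -60 20 None
[0.53, 0.03] -45 20 None
[0.53, 0.03] 0 20 None
[0.53, 0.03] 30 20 None
[0.53, 0.03] 45 20 None
[0.53, 0.03] 60 20 None
[0.53, 0.03] 75 20 None
```

Run:
```python
from kin import *
for q,x in D[-3:]: print(fkp(P,q)-x, ik(np.array(x),fkR(q),np.array(q)+.1))
rng=np.random.default_rng(0)
c=[.55,.05]
for phi in(-75,-45,0,30,60,90):
  for th in(20,40):
      u=np.array([np.cos(np.radians(phi)),np.sin(np.radians(phi)),0])
      R=tool(phi,th); pos=np.array([*c,0.0])-.039*np.cos(np.radians(th))*u; pos[2]=.08*np.sin(np.radians(th))+.023
      r=[]
      for i in range(25):
        q,e=ik(pos,R,rng.uniform(lo,hi)); r.append((round(e,4),round(min((q-lo).min(),(hi-q).min()),2),q.round(2)))
      ok=[a for a in r if a[0]<3e-3]; print(phi,th,max(ok,key=lambda a:a[1]) if ok else min(r,key=lambda a:a[0]))
```

```text
[-8.82532536e-06  1.43967637e-06  5.29176791e-06] (array([-0.23739871,  0.17111564,  1.44889302,  0.00450001,  1.52589134,
       -0.24529875]), np.float64(8.539912437452801e-10))
[-4.14820929e-05  3.00235449e-05  2.60512323e-05] (array([-0.4062782 , -0.30095372,  2.41281553,  1.55591759,  0.42696459,
       -1.76089315]), np.float64(1.1102230246251565e-15))
[ 2.60001030e-05 -1.79699243e-05 -4.59655895e-06] (array([-0.51637752, -0.08737442,  2.69482336,  2.34538186,  0.75875528,
       -2.7       ]), np.float64(0.00034292995030019835))
-75 20 (np.float64(0.0), np.float64(0.06), array([ 0.66,  0.8 ,  1.8 , -1.06,  1.46,  2.64]))
-75 40 (np.float64(0.0), np.float64(0.29), array([ 0.54,  0.57,  1.81, -0.89,  1.24,  2.37]))
-45 20 (np.float64(0.2258), np.float64(0.0), array([ 0.68,  0.9 ,  2.52,  4.32,  1.4 , -2.7 ]))
-45 40 (np.float64(0.0558), np.float64(0.0), array([ 0.53,  0.4 ,  2.11, -1.18,  0.89,  2.26]))
0 20 (np.float64(0.3063), np.float64(0.0), array([ 0.55,  1.04,  2.7 ,  3.98,  1.7 , -2.7 ]))
0 40 (np.float64(0.0779), np.float64(0.0), array([-0.22,  0.19,  2.52,  2.53,  0.41, -2.7 ]))
30 20 (np.float64(0.0137), np.float64(0.0), array([-0.89,  0.88,  2.7 ,  1.85,  1.31,  2.7 ]))
30 40 (np.float64(0.0), np.float64(0.03), array([-0.63,  0.31,  2.47,  1.67,  0.78, -2.67]))
60 20 (np.float64(0.074), np.float64(0.0), array([-0.8 ,  0.68,  2.11,  1.1 ,  1.3 , -2.7 ]))
60 40 (np.float64(0.0), np.float64(0.21), array([-0.69,  0.44,  2.13,  1.03,  1.08, -2.49]))
90 20 (np.float64(0.0), np.float64(0.01), array([-0.67,  0.82,  1.73,  0.83,  1.61, -2.69]))
90 40 (np.float64(0.0), np.float64(0.21), array([-0.57,  0.59,  1.76,  0.71,  1.41, -2.49]))
```

Run:
```python
from kin import *
rng=np.random.default_rng(0)
sd=[np.array(a) for a in([-.57,.59,1.76,.71,1.41,-2.49],[-.63,.31,2.47,1.67,.78,-2.6],[.54,.57,1.81,-.89,1.24,2.37],[.2,.2,1.6,.3,.5,-1],[.2,.2,1.6,2.5,.5,1])]
for r0 in(.4,.5,.6,.7):
  for th in(15,25,35):
    o=[]
    for phi in range(-120,121,20):
      u=np.array([np.cos(np.radians(phi)),np.sin(np.radians(phi)),0])
      R=tool(phi,th); pos=np.array([r0,0,0.0])-.039*np.cos(np.radians(th))*u; pos[2]=.08*np.sin(np.radians(th))+.023
      m=-1
      for s in sd:
        q,e=ik(pos,R,s)
        if e<3e-3: m=max(m,min((q-lo).min(),(hi-q).min()))
      o.append((phi,round(m,2)) if m>=0.03 else 0)
    print(r0,th,[a for a in o if a])
```

```text
0.4 15 [(40, np.float64(0.03))]
0.4 25 []
0.4 35 [(-100, np.float64(0.06)), (-80, np.float64(0.05))]
0.5 15 [(-120, np.float64(0.05))]
0.5 25 [(-120, np.float64(0.08)), (-100, np.float64(0.1)), (-80, np.float64(0.04))]
0.5 35 [(-120, np.float64(0.12)), (-100, np.float64(0.18)), (-80, np.float64(0.18)), (60, np.float64(0.03)), (80, np.float64(0.08)), (100, np.float64(0.06))]
0.6 15 [(-120, np.float64(0.22)), (-100, np.float64(0.18)), (-80, np.float64(0.06)), (100, np.float64(0.1)), (120, np.float64(0.1))]
0.6 25 [(-120, np.float64(0.22)), (-100, np.float64(0.24)), (-80, np.float64(0.13)), (80, np.float64(0.11)), (100, np.float64(0.14)), (120, np.float64(0.1))]
0.6 35 [(-120, np.float64(0.24)), (-100, np.float64(0.31)), (-80, np.float64(0.23)), (40, np.float64(0.06)), (60, np.float64(0.18)), (80, np.float64(0.22)), (100, np.float64(0.19)), (120, np.float64(0.11))]
0.7 15 [(-120, np.float64(0.25)), (-100, np.float64(0.17)), (80, np.float64(0.18)), (100, np.float64(0.28)), (120, np.float64(0.34))]
0.7 25 [(-120, np.float64(0.38)), (-100, np.float64(0.27)), (-80, np.float64(0.1)), (60, np.float64(0.15)), (80, np.float64(0.26)), (100, np.float64(0.3)), (120, np.float64(0.29))]
0.7 35 [(-120, np.float64(0.39)), (-100, np.float64(0.38)), (-80, np.float64(0.22)), (40, np.float64(0.23)), (60, np.float64(0.34)), (80, np.float64(0.36)), (100, np.float64(0.33)), (120, np.float64(0.26))]
```

Run:
```python
from kin import *
q0=status.get_obs()['q']
u=lambda ph:np.array([np.cos(np.radians(ph)),np.sin(np.radians(ph)),0])
for c in([.56,.08],[.58,.08]):
 for phi in(70,80,90):
  for th in(28,33):
    pl=np.array([*c,0])-.039*np.cos(np.radians(th))*u(phi); pl[2]=.08*np.sin(np.radians(th))+.023
    W=[([.5,.02,.3],tool(0,50)),([.52,.02,.3],tool(0,90)),([.55,.03,.3],tool(phi,90)),(pl+[0,0,.15],tool(phi,th)),(pl,tool(phi,th))]
    print(c,phi,th,pl.round(3)); 
    for r in path(W,q0,6): print('   ',*r)
```

```text
[0.56, 0.08] 70 28 [0.548 0.048 0.061]
    [-0.2  -0.24  2.04  0.21  0.66 -0.32] 0.0 0.134
    [-0.1   0.16  1.46  0.    1.53 -0.1 ] 0.0 0.134
    [-0.07  0.2   1.39  0.    1.54 -1.29] 0.0 0.134
    [-0.69  0.39  1.93  0.99  1.47 -2.37] 0.0 0.134
    [-0.69  0.63  2.05  1.05  1.28 -2.69] 0.0 0.008
[0.56, 0.08] 70 33 [0.549 0.049 0.067]
    [-0.2  -0.24  2.04  0.21  0.66 -0.32] 0.0 0.134
    [-0.1   0.16  1.46  0.    1.53 -0.1 ] 0.0 0.134
    [-0.07  0.2   1.39  0.    1.54 -1.29] 0.0 0.134
    [-0.66  0.33  1.9   0.94  1.44 -2.28] 0.0 0.134
    [-0.66  0.57  2.04  1.01  1.23 -2.6 ] 0.0 0.1
[0.56, 0.08] 80 28 [0.554 0.046 0.061]
    [-0.2  -0.24  2.04  0.21  0.66 -0.32] 0.0 0.134
    [-0.1   0.16  1.46  0.    1.53 -0.1 ] 0.0 0.134
    [-0.07  0.2   1.39  0.    1.54 -1.47] 0.0 0.134
    [-0.64  0.46  1.79  0.91  1.59 -2.38] 0.0 0.134
    [-0.64  0.68  1.9   0.93  1.39 -2.64] 0.0 0.064
[0.56, 0.08] 80 33 [0.554 0.048 0.067]
    [-0.2  -0.24  2.04  0.21  0.66 -0.32] 0.0 0.134
    [-0.1   0.16  1.46  0.    1.53 -0.1 ] 0.0 0.134
    [-0.07  0.2   1.39  0.    1.54 -1.47] 0.0 0.134
    [-0.62
[... 1785 characters left out ...]
   [-0.6   0.43  1.73  0.87  1.55 -2.28] 0.0 0.134
    [-0.6   0.63  1.86  0.9   1.34 -2.54] 0.0 0.134
[0.58, 0.08] 90 28 [0.58  0.046 0.061]
    [-0.2  -0.24  2.04  0.21  0.66 -0.32] 0.0 0.134
    [-0.1   0.16  1.46  0.    1.53 -0.1 ] 0.0 0.134
    [-0.07  0.2   1.39 -0.    1.54 -1.64] 0.0 0.134
    [-0.57  0.55  1.61  0.85  1.71 -2.36] 0.0 0.134
    [-0.57  0.74  1.71  0.84  1.51 -2.58] 0.0 0.124
[0.58, 0.08] 90 33 [0.58  0.047 0.067]
    [-0.2  -0.24  2.04  0.21  0.66 -0.32] 0.0 0.134
    [-0.1   0.16  1.46  0.    1.53 -0.1 ] 0.0 0.134
    [-0.07  0.2   1.39 -0.    1.54 -1.64] 0.0 0.134
    [-0.55  0.5   1.6   0.8   1.67 -2.31] 0.0 0.134
    [-0.55  0.68  1.72  0.8   1.46 -2.52] 0.0 0.134
```

```bash
python3 -c "
from h import *
print(rel([.51,.02,.3],tool(0,55)))"
```

```text
[ 0.0907 -0.0072 -0.0013 -0.006   0.3986 -0.0047]
```

arm_command([
  [0.015,-0.001,0,0,0.1,0,1],
  [0.03,-0.002,0,0,0.2,0,1],
  [0.045,-0.004,0,0,0.3,0,1],
  [0.06,-0.006,0,0,0.4,0,1],
  [0.075,-0.007,-0.001,0,0.4,0,1],
  [0.09,-0.007,-0.001,0,0.4,0,1],
  [0.09,-0.007,-0.001,0,0.4,0,1],
  [0.09,-0.007,-0.001,0,0.4,0,1],
])

```text
time_s: 8.45
ee_pos: [0.5007, 0.0628, 0.2702]
orientation: [0.222, 0.62, 0.676, 0.33]
force: [0.4, 1.6, -3.1]
gripper_width: 0.0103
grasp_force: 79.2
```

```bash
python3 -c "
from h import *
print(rel([.53,.02,.3],tool(0,90)),rel([.56,.03,.3],tool(60,90)),status.get_obs()['q'])"
```

```text
[ 0.1278 -0.0249  0.0129 -0.214   0.206  -0.0346] [ 0.1277  0.0439 -0.1441 -0.1845  0.3105  0.0804] [-0.31611084 -0.23400734  2.2006407   0.77376247  0.57907429 -0.93423247]
```

arm_command([
  [0.02,-0.004,0.002,-0.04,0.04,0,1],
  [0.04,-0.008,0.004,-0.08,0.08,0,1],
  [0.06,-0.012,0.006,-0.12,0.12,0,1],
  [0.08,-0.016,0.008,-0.16,0.16,-0.03,1],
  [0.1,-0.02,0.01,-0.2,0.2,-0.03,1],
  [0.12,-0.024,0.012,-0.21,0.2,-0.03,1],
  [0.128,-0.025,0.013,-0.21,0.2,-0.03,1],
  [0.128,-0.025,0.013,-0.21,0.2,-0.03,1],
])

```text
time_s: 9.25
ee_pos: [0.5329, 0.0197, 0.2994]
orientation: [0.001, 0.708, 0.706, 0.0]
force: [0.5, 0.9, -2.9]
gripper_width: 0.0105
grasp_force: 79.1
```

```bash
python3 -c "
from h import *
print(rel([.56,.03,.3],tool(85,90)),status.get_obs()['q'])"
```

```text
[ 1.000e-04  4.000e-04 -2.366e-01  5.200e-02  1.355e-01 -2.800e-03] [-9.30668460e-02  1.74543880e-01  1.43300314e+00 -7.27559891e-04
  1.53197585e+00 -9.01954005e-02]
```

arm_command([
  [0,0,-0.024,0.05,0.135,0,1],
  [0,0,-0.048,0.05,0.135,0,1],
  [0,0,-0.072,0.05,0.135,0,1],
  [0,0,-0.096,0.05,0.135,0,1],
  [0,0,-0.12,0.05,0.135,0,1],
  [0,0,-0.144,0.05,0.135,0,1],
  [0,0,-0.168,0.05,0.135,0,1],
  [0,0,-0.192,0.05,0.135,0,1],
  [0,0,-0.216,0.05,0.135,0,1],
  [0,0,-0.237,0.05,0.135,0,1],
  [0,0,-0.237,0.05,0.135,0,1],
  [0,0,-0.237,0.05,0.135,0,1],
])

```text
time_s: 10.45
ee_pos: [0.5581, 0.0289, 0.3011]
orientation: [0.003, 0.044, 0.999, -0.0]
force: [-0.0, -0.3, -3.0]
gripper_width: 0.0102
grasp_force: 79.1
```

```bash
python3 -c "
from h import *
print(rel([.562,.046,.21],tool(85,30)),status.get_obs()['q'])"
```

```text
[-1.667e-01  9.000e-04  3.000e-04 -9.300e-03  8.700e-02  4.554e-01] [-7.25381597e-02  2.12322875e-01  1.38034356e+00 -3.13462015e-04
  1.54326559e+00 -1.55459939e+00]
```

arm_command([
  [-0.015,0,0,0,0.08,0,1],
  [-0.03,0,0,0,0.08,0,1],
  [-0.045,0,0,-0.01,0.08,0.05,1],
  [-0.06,0,0,-0.01,0.08,0.1,1],
  [-0.075,0,0,-0.01,0.08,0.15,1],
  [-0.09,0,0,-0.01,0.08,0.2,1],
  [-0.105,0,0,-0.01,0.08,0.25,1],
  [-0.12,0,0,-0.01,0.08,0.3,1],
  [-0.135,0,0,-0.01,0.08,0.35,1],
  [-0.15,0,0,-0.01,0.08,0.4,1],
  [-0.167,0,0,-0.01,0.087,0.455,1],
  [-0.167,0,0,-0.01,0.087,0.455,1],
  [-0.167,0,0,-0.01,0.087,0.455,1],
])

```text
time_s: 11.75
ee_pos: [0.5637, 0.0453, 0.2094]
orientation: [0.023, 0.037, 0.865, 0.499]
force: [0.4, 0.5, -2.3]
gripper_width: 0.0105
grasp_force: 79.4
```

Run:
```python
from h import *
print(rel([.562,.046,.064],tool(85,30)),status.get_obs()['q'],status.get_obs()['ee_pos'])
f=imaging.grab_frame("scene");save(f,"pics/s4.png")
```

```text
[-0.000e+00  3.000e-04  5.000e-04  1.130e-02 -6.283e-01  3.660e-01] [-0.60347942  0.48435141  1.70614121  0.85592954  1.62701826 -2.35659901] [0.56365932 0.04531916 0.20942501]
```

View pics/s4.png

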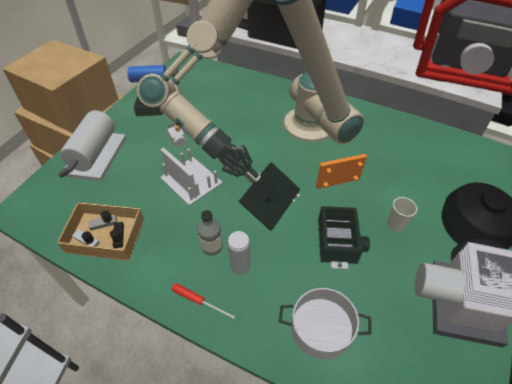

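Run:
```python
import cv2
a=cv2.imread('pics/s4.png')[140:250,200:340]
a=cv2.convertScaleAbs(a,alpha=2.0,beta=20)
cv2.imwrite('pics/s4c.png',cv2.resize(a,None,fx=5,fy=5,interpolation=cv2.INTER_CUBIC))
from h import *
f=imaging.grab_frame("top");A=cloud(f)
w=status.get_obs();x=w['orientation'];R=Ro.from_quat([x[1],x[2],x[3],x[0]]).as_matrix();print(R.round(2))
g=imaging.grab_frame("scene");B=cloud(g)
for C in(A,B):
    L=(C-w['ee_pos'])@R  # tool coords
    m=(abs(L[...,0])<.1)&(L[...,2]>.03)&(L[...,2]<.11)&(abs(L[...,1])<.06)
    print(m.sum(),np.percentile(L[m][:,1],[1,5,25,50,75,95,99]).round(3))
    b=m&(L[...,1]>.015); print(b.sum(),np.percentile(L[b],[2,98],axis=0).round(3) if b.sum() else '')
    b=m&(L[...,1]<-.012); print(b.sum())
```

```text
[[-1.    0.04  0.08]
 [ 0.09  0.5   0.86]
 [-0.01  0.87 -0.5 ]]
1245 [0.002 0.003 0.005 0.006 0.01  0.038 0.039]
267 [[-0.038  0.016  0.03 ]
 [ 0.029  0.04   0.049]]
0
1254 [-0.003  0.004  0.006  0.007  0.009  0.039  0.041]
190 [[-0.04   0.018  0.031]
 [ 0.027  0.042  0.048]]
0
```

View pics/s4c.png

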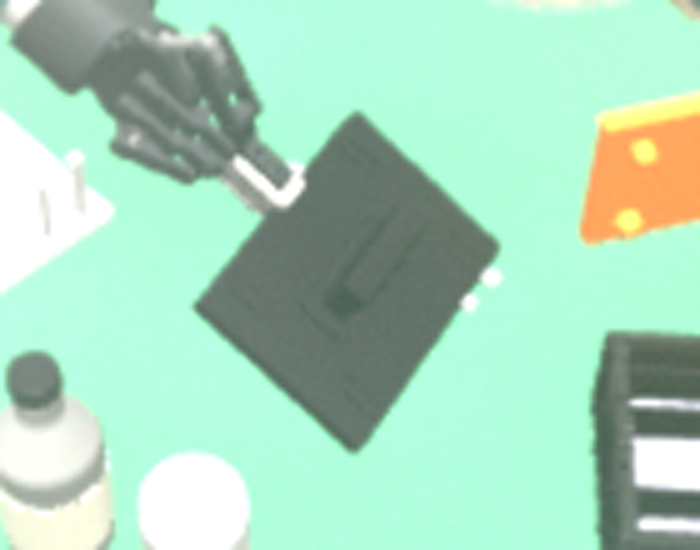

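The bar is on the upper face, in the middle of the crop, and no lugs show there, so it's safe to lower.

arm_command([
  [0,0,0,0,-0.15,0.09,1],
  [0,0,0,0,-0.3,0.175,1],
  [0,0,0,0,-0.42,0.245,1],
  [0,0,0,0,-0.5,0.29,1],
  [0,0,0,0,-0.56,0.325,1],
  [0,0,0,0,-0.6,0.35,1],
  [0,0,0,0,-0.62,0.362,1],
  [0,0,0,0,-0.63,0.368,1],
  [0,0,0,0,-0.63,0.368,1],
])

```text
time_s: 12.8
ee_pos: [0.5648, 0.0467, 0.0642]
orientation: [0.024, 0.036, 0.865, 0.5]
force: [0.8, -0.1, -3.2]
gripper_width: 0.0098
grasp_force: 79.4
```

```bash
python3 -c "
from h import *
s=status.get_obs();print(s['q'],s['ee_pos'],s['force'])"
```

```text
[-0.60128914  0.67926423  1.81510288  0.86910421  1.42867755 -2.58904822] [0.56479586 0.04666011 0.06417186] [ 0.8275894  -0.13450069 -3.18972517]
```

arm_command([
  [0,0,0,0,-0.015,0.008,1],
  [0,0,0,0,-0.022,0.0125,1],
  [0,0,0,0,-0.022,0.0125,1],
  [0,0,0,0,-0.022,0.0125,0.7],
  [0,0,0,0,-0.022,0.0125,0.6],
  [0,0,0,0,-0.022,0.0125,0.5],
  [0,0,0,0,-0.022,0.0125,0.4],
  [0,0,0,0,-0.022,0.0125,0.3],
  [0,0,0,0,-0.022,0.0125,0.2],
  [0,0,0,0,-0.022,0.0125,0.2],
  [0,0,0,0,-0.05,0.029,0.2],
  [0,0,0,0,-0.08,0.046,0.2],
  [0,0,0,0,-0.1,0.058,0.2],
  [0,0,0,0,-0.1,0.058,0.2],
])

```text
time_s: 14.2
ee_pos: [0.5645, 0.0469, 0.0398]
orientation: [0.024, 0.036, 0.865, 0.5]
force: [-0.3, -0.4, -0.9]
gripper_width: 0.0342
grasp_force: 0.5
```

Run:
```python
from h import *
s=status.get_obs();print(s['q'],s['ee_pos'],s['force'],s['gripper_width'])
f=imaging.grab_frame("scene");save(f,"pics/s5.png");B=cloud(f)
m=(B[...,0]>.44)&(B[...,0]<.68)&(B[...,1]>.06)&(B[...,1]<.17)&(B[...,2]>.012)&(f["pixels"].sum(-1)<180)
Q=B[m];A_=np.c_[Q[:,:2],np.ones(len(Q))];k=abs(Q[:,2]-np.median(Q[:,2]))<.02;c=np.linalg.lstsq(A_[k],Q[k][:,2],rcond=None)[0];print(m.sum(),c, 'z at .565,.08',c@[.565,.08,1])
```

```text
[-0.60115541  0.71664286  1.82569041  0.8744892   1.39856062 -2.62418659] [0.56446191 0.046874   0.03975011] [-0.29276426 -0.36387254 -0.86595831] 0.03415128648770247
1094 [-0.02958236 -0.27356045  0.07784363] z at .565,.08 0.03924475761255363
```

arm_command([
  [0,0,0,0,0,-0.05,0.2],
  [0,0,0,0,0,-0.1,0.2],
  [0,0,0,0,0,-0.15,0.2],
  [0,0,0,0,0,-0.2,0.2],
  [0,0,0,0,0,-0.3,0.2],
  [0,0,0,0,0,-0.45,0.2],
  [0,0,0,0,0,-0.6,0.2],
  [0,0,0,0,0,-0.6,0.2],
])

```text
time_s: 15.05
ee_pos: [0.5569, -0.0611, 0.1021]
orientation: [0.027, 0.036, 0.866, 0.499]
force: [0.5, -0.2, -0.2]
gripper_width: 0.0345
grasp_force: 0.0
```

```bash
cat > cov.py <<'E'
from h import *
def cover(n,x0=.44,x1=.70,y0=-.03,y1=.19,zlo=.015,zhi=.09,zs=.030,hide=None):
    f=imaging.grab_frame(n);B=cloud(f)
    m=(B[...,0]>x0)&(B[...,0]<x1)&(B[...,1]>y0)&(B[...,1]<y1)&(B[...,2]>zlo)&(B[...,2]<zhi)
    Q=B[m]; t=Q[(abs(Q[:,2]-zs)<.006)]; b=Q[Q[:,2]>zs+.022]
    c=np.linalg.lstsq(np.c_[t[:,:2],np.ones(len(t))],t[:,2],rcond=None)[0]
    print(n,len(t),'rect',cv2.minAreaRect(t[:,:2].astype(np.float32)),'slope',c[:2].round(3),'z',np.median(t[:,2]).round(4))
    if len(b)>10: print('  bar',len(b),cv2.minAreaRect(b[:,:2].astype(np.float32)),np.median(b[:,2]).round(4))
    return f,B
E
python3 - <<'E'
from cov import *
print(status.get_obs()['ee_pos'])
cover("top");cover("scene")
print(rel([.56,.05,.30],tool(85)))
E
```

```text
[ 0.55691655 -0.06106719  0.1020885 ]
top 1972 rect ((0.5917571783065796, 0.055108729749917984), (0.1380310356616974, 0.21719886362552643), 81.86305236816406) slope [-0.001  0.003] z 0.0302
  bar 198 ((0.6186379194259644, 0.021145766600966454), (0.16203206777572632, 0.10254032164812088), 0.21028414368629456) 0.0623
scene 1399 rect ((0.5927676558494568, 0.05143045634031296), (0.14334802329540253, 0.21551619470119476), 84.87686920166016) slope [-0.002 -0.004] z 0.0312
  bar 152 ((0.6222180128097534, 0.03206184506416321), (0.044953614473342896, 0.18938957154750824), 58.231834411621094) 0.0623
[ 1.6690e-01  1.0000e-03  6.0000e-04  1.7500e-02  1.1315e+00 -2.9900e-02]
```

arm_command([
  [0,0,0,0,0.2,-0.05,0],
  [0.02,0,0,0,0.4,-0.05,0],
  [0.04,0,0,0,0.6,-0.05,0],
  [0.06,0,0,0,0.8,0,0],
  [0.08,0,0,0,0.98,0,0],
  [0.1,0,0,0,0.98,0.03,0],
  [0.12,0,0,0.01,0.98,0.03,0],
  [0.14,0,0,0.017,0.98,0.03,0],
  [0.16,0,0,0.017,0.98,0.03,0],
  [0.167,0,0,0.017,0.98,0.03,0],
  [0.167,0,0,0.017,0.98,0.03,0],
  [0.167,0,0,0.017,0.98,0.03,0],
])

```text
time_s: 16.35
ee_pos: [0.5588, 0.0469, 0.2665]
orientation: [0.002, 0.042, 0.999, 0.0]
force: [0.2, -0.7, 1.0]
gripper_width: 0.0425
grasp_force: 0.0
```

```bash
cat > bar.py <<'E'
from h import *
def pose(n,zs,x0,x1,y0,y1):
    "slab top at zs: rect of slab and of bar top (32 mm above)"
    f=imaging.grab_frame(n);B=cloud(f);d=f["pixels"].astype(int).sum(-1)<200
    for l,h in(('slab',0),('bar',.032)):
        m=(B[...,0]>x0)&(B[...,0]<x1)&(B[...,1]>y0)&(B[...,1]<y1)&(abs(B[...,2]-zs-h)<.007)&d
        m=cv2.morphologyEx(m.astype(np.uint8),cv2.MORPH_OPEN,np.ones((3,3)))
        k,lab,st,_=cv2.connectedComponentsWithStats(m)
        if k<2: print(n,l,'none');continue
        m=lab==1+st[1:,4].argmax()
        r=cv2.minAreaRect(B[m][:,:2].astype(np.float32)); t=B[m]
        c=np.linalg.lstsq(np.c_[t[:,:2],np.ones(len(t))],t[:,2],rcond=None)[0]
        print(n,l,m.sum(),np.round(r[0],4),np.round(r[1],4),round(r[2],2),'z',np.median(t[:,2]).round(4),'slope',c[:2].round(3))
E
python3 - <<'E'
from bar import *
s=status.get_obs();print(s['ee_pos'],s['q'])
for n in("top","scene","wrist"): pose(n,.030,.46,.68,-.02,.18)
E
```

```text
[0.55883394 0.04692009 0.26653157] [-4.06326146e-02  2.27765644e-01  1.44271462e+00  4.79352573e-04
  1.46775641e+00 -1.52712924e+00]
top slab 1012 [0.5448 0.0754] [0.1    0.1145] 85.68 z 0.0304 slope [ 0.005 -0.004]
top bar 88 [0.5589 0.0644] [0.0154 0.0432] 88.31 z 0.0616 slope [-0.001 -0.041]
scene slab 1350 [0.5721 0.0653] [0.1191 0.169 ] 85.33 z 0.0312 slope [-0.003 -0.007]
scene bar 115 [0.573  0.0642] [0.0175 0.0693] 84.93 z 0.063 slope [-0.018 -0.099]
wrist slab 4871 [0.5934 0.0594] [0.1193 0.1194] 85.16 z 0.0293 slope [ 0.    -0.002]
wrist bar 296 [0.5848 0.059 ] [0.0171 0.0376] 86.0 z 0.061 slope [0.028 0.083]
```

```bash
python3 -c "
from h import *
print(rel([.573,.063,.10],tool(85.2)))
print(rel([.573,.063,.047],tool(85.2)))"
```

```text
[ 1.000e-04  7.000e-04 -6.000e-04 -5.620e-02  9.380e-02  8.347e-01]
[ 1.0000e-04  7.0000e-04 -6.0000e-04 -5.5000e-02  9.3700e-02  1.0997e+00]
```

arm_command([
  [0,0.001,0,-0.056,0.093,0.2,0],
  [0,0.001,0,-0.056,0.093,0.4,0],
  [0,0.001,0,-0.056,0.093,0.6,0],
  [0,0.001,0,-0.056,0.093,0.75,0],
  [0,0.001,0,-0.056,0.093,0.85,0],
  [0,0.001,0,-0.056,0.093,0.85,0],
])

```text
time_s: 17.1
ee_pos: [0.5709, 0.0624, 0.0941]
orientation: [-0.004, 0.044, 0.999, -0.0]
force: [-0.3, 0.5, -0.7]
gripper_width: 0.0429
grasp_force: 0.0
```

Run:
```python
from bar import *
for n in("wrist","scene"): pose(n,.030,.46,.68,-.02,.18)
print(rel([.573,.063,.047],tool(85.2)),status.get_obs()['ee_pos'])
```

```text
wrist slab 6209 [0.6182 0.0593] [0.1198 0.0774] 88.6 z 0.0295 slope [-0.002 -0.002]
wrist bar 853 [0.5739 0.0611] [0.0177 0.0614] 84.44 z 0.0609 slope [ 0.019 -0.004]
scene slab 1317 [0.5718 0.0647] [0.1191 0.1701] 85.48 z 0.0311 slope [-0.004 -0.005]
scene bar 108 [0.5728 0.064 ] [0.0182 0.066 ] 84.94 z 0.0626 slope [-0.025 -0.104]
[ 0.000e+00 -1.000e-04 -6.000e-04  4.200e-03  1.100e-03  2.533e-01] [0.5738645  0.06269621 0.09766617]
```

arm_command([
  [0,0,0,0,0,0.1,0],
  [0,0,0,0,0,0.18,0],
  [0,0,0,0,0,0.245,0],
  [0,0,0,0,0,0.245,0],
  [0,0,0,0,0,0.245,1],
  [0,0,0,0,0,0.245,1],
  [0,0,0,0,0,0.245,1],
  [0,0,0,0,0,0.245,1],
  [0,0,0,0,0,0.1,1],
  [0,0,0,0,0,-0.1,1],
  [0,0,0,0,0,-0.3,1],
  [0,0,0,0,0,-0.5,1],
  [0,0,0,0,0,-0.5,1],
], squeeze=100)

```text
time_s: 18.5
ee_pos: [0.5776, 0.0636, 0.2042]
orientation: [0.006, 0.043, 0.999, 0.0]
force: [0.8, -0.3, 0.8]
gripper_width: 0.0003
grasp_force: 0.0
```

Run:
```python
from bar import *
s=status.get_obs();p=s['ee_pos'];print(p,s['q'],s['force'],s['gripper_width'])
f=imaging.grab_frame("wrist");B=cloud(f);w,x,y,z=s['orientation'];R=Ro.from_quat([x,y,z,w]).as_matrix();L=(B-p)@R
m=(abs(L[...,2]-.0165)<.012)&(abs(L[...,0])<.11)&(abs(L[...,1])<.11);k,lab,st,_=cv2.connectedComponentsWithStats(m.astype(np.uint8));m=lab==1+st[1:,4].argmax()
print('wrist slab in tool',cv2.minAreaRect(L[m][:,:2].astype(np.float32)),np.percentile(L[m],[1,50,99],axis=0).round(4))
for n in("scene","top"):
    f=imaging.grab_frame(n);L=(cloud(f)-p)@R
    m=(abs(L[...,2]-.0165)<.012)&(abs(L[...,0])<.11)&(abs(L[...,1])<.11);k,lab,st,_=cv2.connectedComponentsWithStats(m.astype(np.uint8));m=lab==1+st[1:,4].argmax()
    print(n,m.sum(),cv2.minAreaRect(L[m][:,:2].astype(np.float32)),np.percentile(L[m],[1,50,99],axis=0).round(4).tolist(),np.linalg.lstsq(np.c_[L[m][:,:2],np.ones(m.sum())],L[m][:,2],rcond=None)[0].round(4))
print(rel([.4996,.289,.2],tool(112.7)))
# case rim, both cams
for n in("top0","scene0"):
    A=np.load(n+'.npy');m=(A[...,2]>.064)&(A[...,2]<.080)&(A[...,1]>.18)&(A[...,0]>.40)&(A[...,1]<.385)&(A[...,0]<.605)
    k,lab,st,_=cv2.connectedComponentsWithStats(m.astype(np.uint8));m=lab==1+st[1:,4].argmax();print(n,m.sum(),cv2.minAreaRect(A[m][:,:2].astype(np.float32)),np.percentile(A[m][:,2],[5,50,95]))
```

```text
[0.57762017 0.06363384 0.20420791] [-9.99699980e-03  2.83505448e-01  1.51899450e+00  1.35804072e-05
  1.32642033e+00 -1.49498295e+00] [ 0.78045375 -0.33113842  0.76384575] 0.0003324895444223513Traceback (most recent call last):
  File "<stdin>", line 4, in <module>
ValueError: attempt to get argmax of an empty sequence
```

Run:
```python
from bar import *
for n in("wrist","scene","top"): pose(n,.030,.44,.70,-.05,.20)
f=imaging.grab_frame("wrist");save(f,"pics/w6.png")
```

```text
wrist slab 2406 [0.6319 0.0565] [0.1185 0.0453] 84.9 z 0.0294 slope [-0.009 -0.002]
wrist bar 69 [0.5901 0.0672] [0.0022 0.0252] 85.4 z 0.0605 slope [-0.107 -1.225]
scene slab 1371 [0.5724 0.0648] [0.1191 0.1698] 84.87 z 0.0311 slope [-0.002 -0.005]
scene bar 109 [0.5718 0.0646] [0.0178 0.0689] 85.42 z 0.0624 slope [-0.004 -0.208]
top slab 677 [0.5427 0.0893] [0.074  0.1057] 88.4 z 0.0302 slope [-0.002 -0.023]
top bar 112 [0.5644 0.0632] [0.018  0.0542] 87.33 z 0.0617 slope [0.018 0.037]
```

View pics/w6.png

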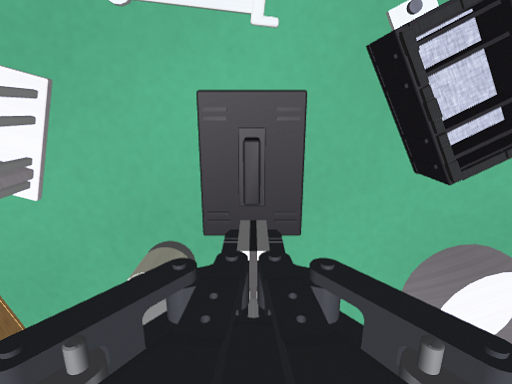

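The cover still lies flat and square at pixel (252,165). The fingers had not closed before the lift, so I repeat it with a longer close.

arm_command([
  [0,0,0,0,0,0,0],
  [0,0,0,0,0,0.1,0],
  [0,0,0,0,0,0.25,0],
  [0,0,0,0,0,0.4,0],
  [0,0,0,0,0,0.5,0],
  [0,0,0,0,0,0.6,0],
  [0,0,0,0,0,0.7,0],
  [0,0,0,0,0,0.745,0],
  [0,0,0,0,0,0.745,0],
  [0,0,0,0,0,0.745,0],
])

```text
time_s: 19.75
ee_pos: [0.5739, 0.0635, 0.0487]
orientation: [-0.0, 0.043, 0.999, -0.0]
force: [0.2, 1.0, 1.1]
gripper_width: 0.0424
grasp_force: 0.0
```

arm_command([
  [0,0,0,0,0,0,1],
  [0,0,0,0,0,0,1],
  [0,0,0,0,0,0,1],
  [0,0,0,0,0,0,1],
  [0,0,0,0,0,0,1],
  [0,0,0,0,0,0,1],
])

```text
time_s: 20.35
ee_pos: [0.5736, 0.0635, 0.0486]
orientation: [-0.0, 0.043, 0.999, -0.0]
force: [0.7, -0.6, 1.5]
gripper_width: 0.0001
grasp_force: 0.0
```

Run:
```python
from bar import *
for n in("scene","top"): pose(n,.030,.44,.70,-.05,.20)
f=imaging.grab_frame("scene");s=status.get_obs();p=s['ee_pos']
a=f["pixels"][130:240,210:330,::-1];b=imaging.grab_frame("wrist")["pixels"][...,::-1]
a=cv2.resize(cv2.convertScaleAbs(a,alpha=2,beta=20),(420,384),interpolation=cv2.INTER_CUBIC)
cv2.imwrite("pics/c7.png",cv2.resize(np.hstack([a,cv2.convertScaleAbs(b,alpha=1.6,beta=15)]),(800,330)))
```

```text
scene slab 1110 [0.5729 0.0642] [0.1201 0.1674] 85.32 z 0.0312 slope [-0.003 -0.007]
scene bar 50 [0.5916 0.0637] [0.0155 0.0309] 76.74 z 0.0619 slope [-0.032 -0.245]
top slab 628 [0.5347 0.085 ] [0.083  0.0895] 88.22 z 0.0302 slope [ 0.004 -0.011]
top bar 41 [0.5465 0.0647] [0.0153 0.0183] 88.42 z 0.0613 slope [ 0.072 -0.029]
```

View pics/c7.png

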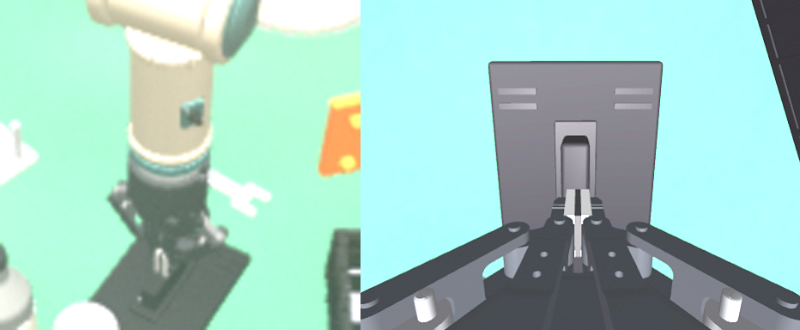

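Run:
```python
from bar import *
s=status.get_obs();p=s['ee_pos'];w,x,y,z=s['orientation'];R=Ro.from_quat([x,y,z,w]).as_matrix()
print(p)
for n in("scene","wrist"):
    f=imaging.grab_frame(n);L=(cloud(f)-p)@R;g=f["pixels"].astype(int)
    m=(abs(L[...,0])<.03)&(abs(L[...,1])<.03)&(L[...,2]>-.06)&(L[...,2]<.03)
    br=m&(g.min(-1)>90)
    print(n,m.sum(),br.sum(),np.percentile(L[br],[2,25,50,75,98],axis=0).round(3).tolist() if br.sum() else '')
    for a in range(-6,3):
        k=m&(L[...,2]>=a*.01)&(L[...,2]<a*.01+.01)
        if k.sum(): print(a*10,k.sum(),np.percentile(L[k],[5,50,95],axis=0).round(3)[:,:2].tolist())
```

```text
[0.57356206 0.06353371 0.04845573]
scene 300 3 [[-0.011, -0.002, -0.056], [-0.011, -0.002, -0.055], [-0.01, -0.002, -0.054], [-0.007, 0.002, -0.053], [-0.004, 0.005, -0.052]]
-60 13 [[-0.011, -0.002], [-0.009, 0.008], [-0.004, 0.016]]
-50 17 [[-0.012, -0.011], [-0.007, 0.004], [-0.004, 0.014]]
-40 20 [[-0.01, -0.011], [-0.006, 0.007], [0.004, 0.015]]
-30 9 [[-0.011, -0.008], [-0.01, 0.002], [-0.007, 0.009]]
-20 43 [[-0.028, -0.007], [-0.017, 0.002], [-0.001, 0.009]]
-10 18 [[-0.023, 0.008], [-0.003, 0.009], [0.024, 0.01]]
0 15 [[-0.026, 0.008], [0.003, 0.009], [0.027, 0.01]]
10 158 [[-0.026, -0.027], [-0.002, 0.014], [0.025, 0.028]]
20 7 [[-0.017, -0.029], [-0.007, -0.018], [0.018, 0.028]]
wrist 7888 1626 [[-0.009, -0.016, -0.055], [0.01, -0.004, -0.054], [0.011, -0.001, -0.039], [0.017, 0.003, -0.013], [0.029, 0.011, 0.017]]
-60 820 [[-0.009, -0.012], [0.009, -0.001], [0.013, 0.011]]
-50 507 [[0.007, -0.013], [0.011, -0.001], [0.012, 0.011]]
-40 511 [[0.007, -0.013], [0.008, -0.001], [0.012, 0.012]]
-30 320 [[0.007, -0.012], [0.011, -0.001], [0.012, 0.011]]
-20 1351 [[0.008, -0.01], [0.019, -0.003], [0.029, 0.006]]
-10 23 [[0.008, -0.011], [0.018, 0.006], [0.028, 0.007]]
10 4188 [[-0.023, -0.028], [0.006, 0.011], [0.028, 0.028]]
20 168 [[-0.025, -0.028], [0.006, 0.017], [0.028, 0.029]]
```

arm_command([
  [0,0,0,0,0,-0.2,1],
  [0,0,0,0,0,-0.4,1],
  [0,0,0,0,0,-0.5,1],
  [0,0,0,0,0,-0.5,1],
])

```text
time_s: 21.05
ee_pos: [0.5762, 0.0635, 0.1522]
orientation: [0.004, 0.043, 0.999, 0.0]
force: [-0.3, 0.1, 0.7]
gripper_width: 0.0005
grasp_force: 0.0
```

Run:
```python
from bar import *
s=status.get_obs();p=s['ee_pos'];w,x,y,z=s['orientation'];R=Ro.from_quat([x,y,z,w]).as_matrix()
print(p,s['gripper_width'])
for n in("scene","wrist","top"):
    f=imaging.grab_frame(n);L=(cloud(f)-p)@R
    m=(abs(L[...,0])<.04)&(abs(L[...,1])<.04)&(L[...,2]>-.06)&(L[...,2]<.04)
    print(n,m.sum(),np.percentile(L[m],[2,50,98],axis=0).round(3).tolist(),L[m][:,2].max())
```

```text
[0.57617039 0.06354278 0.15215142] 0.00046541075485855265
scene 78 [[-0.012, -0.011, -0.059], [-0.007, 0.005, -0.041], [0.005, 0.015, -0.023]] -0.0222393909043897
wrist 2481 [[-0.007, -0.018, -0.06], [0.012, -0.001, -0.045], [0.015, 0.017, -0.021]] -0.01815346754407512Traceback (most recent call last):
  File "<stdin>", line 7, in <module>
    return _quantile_unchecked(
        a, q, axis, out, overwrite_input, method, keepdims, weights)
    return _ureduce(a,
                    func=_quantile_ureduce_func,
    ...<5 lines>...
                    overwrite_input=overwrite_input,
                    method=method)
    r = func(a, **kwargs)
    result = _quantile(arr,
                       quantiles=q,
    ...<2 lines>...
                       out=out,
                       weights=wgt)
    slices_having_nans = np.isnan(arr[-1, ...])
                                  ~~~^^^^^^^^^
IndexError: index -1 is out of bounds for axis 0 with size 0
```

The fingertips really stand about 20 mm behind the reported TCP, so I need to go about 30 mm deeper.

arm_command([
  [0,0,0,0,0,0,0],
  [0,0,0,0,0,0,0],
  [0,0,0,0,0,0.1,0],
  [0,0,0,0,0,0.2,0],
  [0,0,0,0,0,0.35,0],
  [0,0,0,0,0,0.45,0],
  [0,0,0,0,0,0.55,0],
  [0,0,0,0,0,0.6,0],
  [0,0,0,0,0,0.65,0],
  [0,0,0,0,0,0.65,0],
  [0,0,0,0,0,0.65,0],
])

```text
time_s: 22.3
ee_pos: [0.574, 0.0635, 0.0188]
orientation: [0.0, 0.043, 0.999, -0.0]
force: [-0.1, -0.6, 0.4]
gripper_width: 0.0429
grasp_force: 0.0
```

arm_command([
  [0,0,0,0,0,0,1],
  [0,0,0,0,0,0,1],
  [0,0,0,0,0,0,1],
  [0,0,0,0,0,0,1],
  [0,0,0,0,0,0,1],
])

```text
time_s: 22.8
ee_pos: [0.5743, 0.0634, 0.0198]
orientation: [0.001, 0.043, 0.999, -0.0]
force: [-0.6, 0.6, 6.8]
gripper_width: 0.0163
grasp_force: 98.6
```

arm_command([
  [0,0,0,0,0,-0.15,1],
  [0,0,0,0,0,-0.3,1],
  [0,0,0,0,0,-0.5,1],
  [0,0,0,0,0,-0.7,1],
  [0,0,0,0,0,-0.85,1],
  [0,0,0,0,0,-0.85,1],
  [0,0,0,0,0,-0.85,1],
])

```text
time_s: 23.5
ee_pos: [0.573, 0.0636, 0.1878]
orientation: [-0.001, 0.043, 0.999, 0.0]
force: [0.2, -0.3, -4.0]
gripper_width: 0.0164
grasp_force: 98.3
```

```bash
cat > inhand.py <<'E'
from h import *
def inhand(cams=("scene","wrist","top")):
    s=status.get_obs();p=s['ee_pos'];w,x,y,z=s['orientation'];R=Ro.from_quat([x,y,z,w]).as_matrix();print(p.round(4),s['q'].round(3),s['force'].round(1),s['gripper_width'])
    for n in cams:
        f=imaging.grab_frame(n);L=(cloud(f)-p)@R
        m=(abs(L[...,2]+.012)<.009)&(abs(L[...,0])<.13)&(abs(L[...,1])<.1)
        k,lab,st,_=cv2.connectedComponentsWithStats(m.astype(np.uint8))
        if k<2: print(n,'none');continue
        m=lab==1+st[1:,4].argmax(); r=cv2.minAreaRect(L[m][:,:2].astype(np.float32))
        print(n,m.sum(),np.round(r[0],4),np.round(r[1],4),round(r[2],2),L[m][:,2].mean().round(4),np.linalg.lstsq(np.c_[L[m][:,:2],np.ones(m.sum())],L[m][:,2],rcond=None)[0].round(4))
E
python3 - <<'E'
from inhand import *
inhand()
print(rel([.4996,.289,.2],tool(112.7)))
for n in("top0","scene0"):
    A=np.load(n+'.npy');m=(A[...,2]>.064)&(A[...,2]<.080)&(A[...,1]>.18)&(A[...,0]>.40)&(A[...,1]<.385)&(A[...,0]<.605)
    k,lab,st,_=cv2.connectedComponentsWithStats(m.astype(np.uint8));m=lab==1+st[1:,4].argmax();print(n,m.sum(),cv2.minAreaRect(A[m][:,:2].astype(np.float32)),np.percentile(A[m][:,2],[5,50,95]))
E
```

```text
[0.573  0.0636 0.1878] [-0.01   0.295  1.545  0.     1.304 -1.495] [ 0.2 -0.3 -4. ] 0.016392273819878084
scene 1456 [0.0034 0.0012] [0.1722 0.1214] 0.12 -0.0112 [-0.0062  0.006  -0.0115]
wrist 38951 [ 0.0338 -0.0008] [0.1204 0.11  ] 89.98 -0.0089 [-0.0034  0.0014 -0.0087]
top 912 [0.0444 0.0177] [0.0883 0.0868] 0.71 -0.0091 [ 0.0068  0.0151 -0.0097]
[ 2.0000e-04 -9.0000e-04 -7.6700e-02  4.5730e-01  1.0918e+00 -6.8200e-02]
top0 802 ((0.5037837624549866, 0.285461962223053), (0.16584958136081696, 0.11660026013851166), 22.31917381286621) [0.06554395 0.07170426 0.07678426]
scene0 710 ((0.5044877529144287, 0.2878897786140442), (0.16498592495918274, 0.11365530639886856), 22.846683502197266) [0.06530326 0.07232536 0.0765877 ]
```

Run:
```python
from kin import *
q=status.get_obs()['q']
for r in path([([.5078,.2872,.18],tool(112.6)),([.5078,.2872,.08],tool(112.6))],q,8): print(*r)
print(rel([.5078,.2872,.185],tool(112.6)))
```

```text
[ 0.4   0.31  1.54  0.    1.29 -1.57] 0.0 1.035
[ 0.4   0.39  1.69 -0.    1.06 -1.57] 0.0 0.954
[ 2.0000e-04 -9.0000e-04 -7.6500e-02  4.1530e-01  1.0864e+00  6.6000e-03]
```

arm_command([
  [0,0,-0.015,0.07,0.2,0,1],
  [0,0,-0.03,0.15,0.4,0,1],
  [0,0,-0.045,0.25,0.6,0,1],
  [0,0,-0.06,0.35,0.8,0,1],
  [0,0,-0.0765,0.415,0.95,0,1],
  [0,0,-0.0765,0.415,1,0,1],
  [0,0,-0.0765,0.415,1,0,1],
  [0,0,-0.0765,0.415,1,0,1],
])

```text
time_s: 24.45
ee_pos: [0.5081, 0.2689, 0.1874]
orientation: [-0.001, -0.196, 0.981, -0.001]
force: [0.4, 0.6, -3.4]
gripper_width: 0.0162
grasp_force: 98.7
```

Run:
```python
from inhand import *
print(rel([.5078,.2872,.14],tool(112.6)))
```

```text
[-2.000e-04 -4.000e-04 -1.000e-04 -3.440e-02  8.540e-02  2.366e-01]
```

arm_command([
  [0,0,0,-0.034,0.085,0.1,1],
  [0,0,0,-0.034,0.085,0.23,1],
  [0,0,0,-0.034,0.085,0.23,1],
  [0,0,0,-0.034,0.085,0.23,1],
  [0,0,0,-0.034,0.085,0.23,1],
])

```text
time_s: 24.95
ee_pos: [0.5091, 0.2876, 0.1437]
orientation: [0.001, -0.195, 0.981, 0.0]
force: [-0.3, -0.4, -2.0]
gripper_width: 0.0163
grasp_force: 98.5
```

Run:
```python
from inhand import *
inhand()
s=status.get_obs();p=s['ee_pos'];w,x,y,z=s['orientation'];R=Ro.from_quat([x,y,z,w]).as_matrix();print(R.round(3))
for n in("scene","top"):
    A=cloud(imaging.grab_frame(n))
    for l,z in(('slab',p[2]+.010),('bartop',p[2]+.042)):
        m=(abs(A[...,2]-z)<.006)&(abs(A[...,0]-p[0])<.12)&(abs(A[...,1]-p[1])<.12)
        k,lab,st,_=cv2.connectedComponentsWithStats(m.astype(np.uint8));m=lab==1+st[1:,4].argmax();print(n,l,m.sum(),cv2.minAreaRect(A[m][:,:2].astype(np.float32)))
```

```text
[0.5091 0.2876 0.1437] [ 0.395  0.336  1.597 -0.     1.207 -1.569] [-0.3 -0.4 -2. ] 0.01628062084135133
scene 1405 [0.0008 0.0021] [0.1202 0.1701] 89.98 -0.011 [-0.0092 -0.0028 -0.0113]
wrist 38946 [ 0.0332 -0.0005] [0.1206 0.1098] 89.97 -0.0101 [-0.0007  0.0005 -0.0101]
top 1568 [ 0.0024 -0.0066] [0.172  0.1096] 0.32 -0.0107 [ 0.0014 -0.0072 -0.0108]
[[-0.923 -0.384  0.002]
 [-0.384  0.923  0.001]
 [-0.002  0.    -1.   ]]
scene slab 1374 ((0.5070534944534302, 0.28926196694374084), (0.172002911567688, 0.11961205303668976), 22.63564682006836)
scene bartop 127 ((0.5131083726882935, 0.2914985716342926), (0.051595866680145264, 0.0415763296186924), 50.26605987548828)
top slab 1552 ((0.5089266896247864, 0.2810302972793579), (0.17137277126312256, 0.10961360484361649), 22.483095169067383)
top bartop 82 ((0.4877662658691406, 0.2783670723438263), (0.030354607850313187, 0.02062230184674263), 20.90998077392578)
```

arm_command([
  [0,0,0,0.015,0.0025,0.05,1],
  [0,0,0,0.015,0.0025,0.1,1],
  [0,0,0,0.015,0.0025,0.15,1],
  [0,0,0,0.015,0.0025,0.2,1],
  [0,0,0,0.015,0.0025,0.24,1],
  [0,0,0,0.015,0.0025,0.27,1],
  [0,0,0,0.015,0.0025,0.3,1],
  [0,0,0,0.015,0.0025,0.3,1],
])

```text
time_s: 26.0
ee_pos: [0.5043, 0.2873, 0.0815]
orientation: [-0.001, -0.196, 0.981, -0.0]
force: [-0.7, 0.1, -2.0]
gripper_width: 0.0163
grasp_force: 98.7
```

arm_command([
  [0,0,0,0,0,0.01,1],
  [0,0,0,0,0,0.02,1],
  [0,0,0,0,0,0.02,1],
])

```text
time_s: 26.3
ee_pos: [0.5051, 0.2877, 0.0788]
orientation: [0.0, -0.196, 0.981, 0.0]
force: [0.1, 0.1, -2.6]
gripper_width: 0.0164
grasp_force: 98.7
```

Run:
```python
from inhand import *
inhand(("scene","wrist"))
```

```text
[0.5051 0.2877 0.0788] [ 0.398  0.39   1.692  0.     1.059 -1.568] [ 0.1  0.1 -2.6] 0.016412749132547887
scene 1259 [0.0011 0.0025] [0.1717 0.1207] 0.02 -0.0109 [-0.0101 -0.0003 -0.0112]
wrist 38959 [ 0.0333 -0.0007] [0.1101 0.1211] 0.06 -0.0099 [-0.0015  0.0013 -0.0099]
```

arm_command([
  [0,0,0,0,0,0.01,1],
  [0,0,0,0,0,0.02,1],
  [0,0,0,0,0,0.02,1],
])

```text
time_s: 26.7
ee_pos: [0.505, 0.2877, 0.0783]
orientation: [0.001, -0.196, 0.981, 0.0]
force: [-4.4, -0.5, 17.3]
gripper_width: 0.0158
grasp_force: 101.7
```

arm_command([
  [0,0,0,0,0,-0.01,1],
  [0,0,0,0,0,-0.01,0.2],
  [0,0,0,0,0,-0.01,0.2],
  [0,0,0,0,0,-0.01,0.2],
  [0,0,0,0,0,-0.01,0.2],
  [0,0,0,0,0,-0.15,0.2],
  [0,0,0,0,0,-0.35,0.2],
  [0,0,0,0,0,-0.5,1],
  [0,0,0,0,0,-0.5,1],
  [0,0,0,0,0,-0.5,1],
])

```text
time_s: 27.7
ee_pos: [0.5051, 0.2876, 0.1749]
orientation: [0.0, -0.196, 0.981, 0.0]
force: [-0.7, 0.2, -0.8]
gripper_width: 0.0
grasp_force: 0.0
```

Run:
```python
from bar import *
print(status.get_obs()['ee_pos'],status.get_obs()['gripper_width'])
for n in("scene","wrist","top"): pose(n,.088,.40,.62,.17,.40)
```

```text
[0.50514738 0.28762636 0.17490084] 3.678950594096783e-05
scene slab 1662 [0.5034 0.2888] [0.1717 0.1196] 22.87 z 0.0895 slope [-0.007 -0.007]
scene bar 137 [0.5042 0.2877] [0.0714 0.0193] 22.23 z 0.1209 slope [-0.042  0.041]
wrist slab 3191 [0.5206 0.3336] [0.0887 0.0457] 22.57 z 0.0878 slope [ 0.01  -0.015]
wrist bar 154 [0.4774 0.2703] [0.0125 0.025 ] 71.56 z 0.1188 slope [0.039 0.002]
top slab 1667 [0.5036 0.2868] [0.1728 0.1227] 22.51 z 0.0889 slope [ 0.001 -0.002]
top bar 113 [0.4927 0.2822] [0.0476 0.0186] 22.63 z 0.1204 slope [-0.036  0.121]
```

arm_command([
  [0,0,0,-0.16,-0.12,0,1],
  [0,0,0,-0.323,-0.245,0.1,1],
  [0,0,0,-0.323,-0.245,0.25,1],
  [0,0,0,-0.323,-0.245,0.4,1],
  [0,0,0,-0.323,-0.245,0.47,1],
  [0,0,0,-0.323,-0.245,0.5,1],
  [0,0,0,-0.323,-0.245,0.53,1],
  [0,0,0,-0.323,-0.245,0.55,1],
  [0,0,0,-0.323,-0.245,0.56,1],
  [0,0,0,-0.323,-0.245,0.57,1],
])

```text
time_s: 28.85
ee_pos: [0.5835, 0.2667, 0.0672]
orientation: [0.001, -0.197, 0.98, -0.001]
force: [-10.3, -5.5, 35.0]
gripper_width: 0.0004
grasp_force: 17.1
```

arm_command([
  [0,0,0,0,0,0.008,1],
  [0,0,0,0,0,0.015,1],
])

```text
time_s: 29.05
ee_pos: [0.5835, 0.2666, 0.0669]
orientation: [0.002, -0.197, 0.98, -0.001]
force: [-12.4, -7.1, 44.8]
gripper_width: -0.0001
grasp_force: 21.8
```

arm_command([
  [0,0,0,0,0,-0.13,1],
  [0,0,0,0.16,0,-0.13,1],
  [0,0,0,0.33,0,-0.13,1],
  [0,0,0,0.33,0,-0.1,1],
  [0,0,0,0.33,0,-0.07,1],
  [0,0,0,0.33,0,-0.04,1],
  [0,0,0,0.33,0,-0.015,1],
  [0,0,0,0.33,0,-0.015,1],
  [0,0,0,0.33,0,-0.015,1],
])

```text
time_s: 29.95
ee_pos: [0.5239, 0.242, 0.0668]
orientation: [0.002, -0.196, 0.981, -0.0]
force: [-10.3, -5.0, 36.8]
gripper_width: -0.0001
grasp_force: 18.7
```

arm_command([
  [0,0,0,0,0,-0.115,1],
  [0,0,0,0.16,0,-0.115,1],
  [0,0,0,0.33,0,-0.115,1],
  [0,0,0,0.33,0,-0.09,1],
  [0,0,0,0.33,0,-0.06,1],
  [0,0,0,0.33,0,-0.03,1],
  [0,0,0,0.33,0,0,1],
  [0,0,0,0.33,0,0,1],
  [0,0,0,0.33,0,0,1],
])

```text
time_s: 30.85
ee_pos: [0.4638, 0.2172, 0.0665]
orientation: [0.002, -0.196, 0.981, 0.0]
force: [-12.1, -4.5, 46.4]
gripper_width: 0.0002
grasp_force: 22.8
```

arm_command([
  [0,0,0,0,0,-0.16,1],
  [0,0,0,0,0.24,-0.16,1],
  [0,0,0,0,0.49,-0.16,1],
  [0,0,0,0,0.49,-0.13,1],
  [0,0,0,0,0.49,-0.1,1],
  [0,0,0,0,0.49,-0.07,1],
  [0,0,0,0,0.49,-0.04,1],
  [0,0,0,0,0.49,0,1],
  [0,0,0,0,0.49,0.002,1],
  [0,0,0,0,0.49,0.002,1],
])

```text
time_s: 31.85
ee_pos: [0.424, 0.3067, 0.0664]
orientation: [0.001, -0.195, 0.981, 0.001]
force: [-13.8, -3.0, 46.4]
gripper_width: -0.0001
grasp_force: 23.4
```

arm_command([
  [0,0,0,0,0,-0.12,1],
  [0,0,0,-0.16,0,-0.12,1],
  [0,0,0,-0.33,0,-0.12,1],
  [0,0,0,-0.33,0,-0.09,1],
  [0,0,0,-0.33,0,-0.06,1],
  [0,0,0,-0.33,0,-0.03,1],
  [0,0,0,-0.33,0,0,1],
  [0,0,0,-0.33,0,0,1],
  [0,0,0,-0.33,0,0,1],
])

```text
time_s: 32.75
ee_pos: [0.4854, 0.3311, 0.0666]
orientation: [0.002, -0.196, 0.981, -0.0]
force: [-6.8, -6.4, 37.9]
gripper_width: 0.0002
grasp_force: 18.9
```

arm_command([
  [0,0,0,0,0,-0.12,1],
  [0,0,0,-0.16,0,-0.12,1],
  [0,0,0,-0.33,0,-0.12,1],
  [0,0,0,-0.33,0,-0.09,1],
  [0,0,0,-0.33,0,-0.06,1],
  [0,0,0,-0.33,0,-0.03,1],
  [0,0,0,-0.33,0,0,1],
  [0,0,0,-0.33,0,0,1],
  [0,0,0,-0.33,0,0,1],
])

```text
time_s: 33.65
ee_pos: [0.5439, 0.3565, 0.0664]
orientation: [0.0, -0.196, 0.981, -0.0]
force: [-7.8, -5.2, 32.4]
gripper_width: -0.0002
grasp_force: 16.4
```

Run:
```python
from bar import *
print(status.get_obs()['ee_pos'],status.get_obs()['gripper_width'])
for n in("scene","top"): pose(n,.084,.40,.62,.17,.40)
```

```text
[0.54389789 0.35645233 0.0664277 ] -0.0001907713419212037
scene slab 1344 [0.5034 0.2889] [0.1722 0.1196] 22.44 z 0.0851 slope [-0.01  -0.002]
scene bar 110 [0.5046 0.2873] [0.0681 0.0183] 20.59 z 0.1165 slope [-0.044  0.089]
top slab 2072 [0.5031 0.2864] [0.1724 0.1227] 22.38 z 0.0844 slope [ 0.    -0.002]
top bar 159 [0.5021 0.2865] [0.0691 0.0184] 23.67 z 0.116 slope [-0.034  0.05 ]
```

arm_command([
  [0,0,0,0,0,-0.13,1],
  [0,0,0,0,-0.24,-0.13,1],
  [0,0,0,0,-0.49,-0.13,1],
  [0,0,0,0,-0.49,-0.09,1],
  [0,0,0,0,-0.49,-0.06,1],
  [0,0,0,0,-0.49,-0.03,1],
  [0,0,0,0,-0.49,0,1],
  [0,0,0,0,-0.49,0,1],
  [0,0,0,0,-0.49,0,1],
])

```text
time_s: 34.65
ee_pos: [0.5818, 0.267, 0.0664]
orientation: [0.0, -0.198, 0.98, -0.001]
force: [-9.9, -7.7, 35.3]
gripper_width: 0.0
grasp_force: 17.4
```

arm_command([
  [0,0,0,0,0,-0.12,1],
  [0,0,0,0.16,0,-0.12,1],
  [0,0,0,0.33,0,-0.12,1],
  [0,0,0,0.33,0,-0.09,1],
  [0,0,0,0.33,0,-0.06,1],
  [0,0,0,0.33,0,-0.03,1],
  [0,0,0,0.33,0,0,1],
  [0,0,0,0.33,0,0,1],
  [0,0,0,0.33,0,0,1],
])

```text
time_s: 35.55
ee_pos: [0.5227, 0.243, 0.0665]
orientation: [0.001, -0.196, 0.981, 0.001]
force: [-12.2, -2.7, 42.7]
gripper_width: -0.0004
grasp_force: 21.4
```

arm_command([
  [0,0,0,0,0,-0.12,1],
  [0,0,0,0.16,0,-0.12,1],
  [0,0,0,0.33,0,-0.12,1],
  [0,0,0,0.33,0,-0.09,1],
  [0,0,0,0.33,0,-0.06,1],
  [0,0,0,0.33,0,-0.03,1],
  [0,0,0,0.33,0,0,1],
  [0,0,0,0.33,0,0,1],
])

```text
time_s: 36.35
ee_pos: [0.4633, 0.2171, 0.0663]
orientation: [0.001, -0.196, 0.981, 0.0]
force: [-13.4, -5.3, 50.1]
gripper_width: -0.0002
grasp_force: 24.8
```

arm_command([
  [0,0,0,0,0,-0.12,1],
  [0,0,0,0,0.24,-0.12,1],
  [0,0,0,0,0.49,-0.12,1],
  [0,0,0,0,0.49,-0.09,1],
  [0,0,0,0,0.49,-0.06,1],
  [0,0,0,0,0.49,-0.03,1],
  [0,0,0,0,0.49,0,1],
  [0,0,0,0,0.49,0,1],
])

```text
time_s: 37.15
ee_pos: [0.4246, 0.307, 0.0663]
orientation: [0.001, -0.195, 0.981, 0.001]
force: [-12.6, -2.7, 47.6]
gripper_width: 0.0002
grasp_force: 23.6
```

arm_command([
  [0,0,0,0,0,-0.12,1],
  [0,0,0,-0.16,0,-0.12,1],
  [0,0,0,-0.33,0,-0.12,1],
  [0,0,0,-0.33,0,-0.09,1],
  [0,0,0,-0.33,0,-0.06,1],
  [0,0,0,-0.33,0,-0.03,1],
  [0,0,0,-0.33,0,0,1],
  [0,0,0,-0.33,0,0,1],
])

```text
time_s: 37.95
ee_pos: [0.4843, 0.3307, 0.0665]
orientation: [0.001, -0.196, 0.981, -0.001]
force: [-9.1, -7.5, 40.5]
gripper_width: -0.0
grasp_force: 20.0
```

arm_command([
  [0,0,0,0,0,-0.2,1],
  [0,0,0,0,0,-0.45,1],
  [0,0,0,0,0,-0.7,1],
  [0,0,0,0.1,-0.5,-0.8,1],
  [0,0,0,0.2,-0.9,-0.8,1],
  [0,0,0,0.2,-0.9,-0.8,1],
  [0,0,0,0.2,-0.9,-0.8,1],
  [0,0,0,0.2,-0.9,-0.8,1],
])

```text
time_s: 38.75
ee_pos: [0.5166, 0.1459, 0.2196]
orientation: [-0.001, -0.193, 0.981, -0.001]
force: [-0.0, 0.7, 0.2]
gripper_width: -0.0001
grasp_force: 0.0
```

Run:
```python
from bar import *
print(status.get_obs()['ee_pos'],status.get_obs()['time_s'])
for n in("scene","top"): pose(n,.084,.40,.62,.17,.40)
a=imaging.grab_frame("scene");b=imaging.grab_frame("top")
cv2.imwrite("pics/end.png",cv2.resize(np.hstack([a["pixels"],b["pixels"]])[...,::-1],(800,300)))
```

```text
[0.51658274 0.14593929 0.21959363] 38.75
scene slab 1653 [0.503  0.2893] [0.1699 0.1204] 22.83 z 0.0848 slope [-0.007 -0.005]
scene bar 129 [0.504 0.287] [0.0693 0.0185] 21.39 z 0.1166 slope [-0.039  0.046]
top slab 1361 [0.487  0.2795] [0.1401 0.1206] 20.49 z 0.0842 slope [0.005 0.003]
top bar 156 [0.5021 0.2861] [0.0689 0.0183] 23.49 z 0.1158 slope [-0.021  0.037]
```

View pics/end.png

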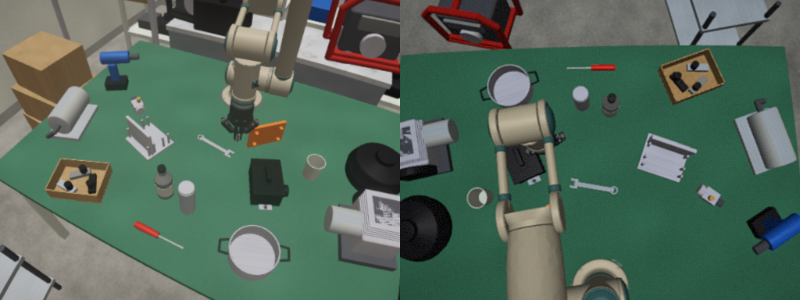

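The cover sits level on the case at left-image pixel (267,180), with its top at 84 mm, which is the fully home height. The plate is in the rack, and the bottle, can, cup and carburettor are all standing.

```bash
python3 -c "
from rig import finish_job
print(finish_job())"
```

```text
the job is handed in; nothing more can be done
None
```

The job is handed in at about 39 s: the cover was laid bar-up, then set on the case by its bar. All six seal points were pressed to a hard stop, and the cover sits flat at its fully-home height with nothing knocked over. While tilting the cover, the last joint once read -2.702 rad, just past its -2.7 range, which the judging may count against it.

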